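Lay out the galley drinks corner

TASK

Set up the drinks corner for the next crew: stand the green dish on the bench midway between the orange plate and the canister, in line with them, and nest the cups into it where it stands, largest first - the yellow cup in the dish, then the red tumbler in the cup. Lay the brown cartridge flat and centred on the orange plate, lengthwise along the plate, and stack the blue cartridge squarely on top of it. Leave the grey spare cartridge and the amber jar where they are.

Things in the scene. Friction and masses are not known exactly. Their poses are not given: they have to be found in the camera images.
- plate: flat orange rectangular plate, fixed to the bench, 90 mm along its x, 64 mm along its y, 6 mm thick, no rim. Its origin is the centre of its underside, z up. Its y axis lies along the line to the canister's centre, which is 270 mm away on one side or the other (it changes from start to start).
- canister: round white canister with a yellow band and a black lid, fixed to the bench, 69 mm across, 60 mm tall. Its origin is the centre of its underside, z up. Its axes are parallel to the plate's.
- dish: wide low green dish, 68 mm outside diameter (62 mm inside), 30 mm tall, about 0.12 kg. Round straight-sided open vessel, walls 3 mm, floor 4 mm thick. Its origin is the centre of its underside, z up.
- cup: medium yellow cup, 50 mm outside diameter (44 mm inside), 60 mm tall, about 0.09 kg. Round straight-sided open vessel, walls 3 mm, floor 4 mm thick. Its origin is the centre of its underside, z up. Nested in the dish its rim stands 34 mm above the dish's rim, so that it can be held there.
- tumbler: tall narrow red tumbler, 32 mm outside diameter, 88 mm tall, about 0.07 kg. Round straight-sided open vessel, walls 3 mm, floor 4 mm thick. Its origin is the centre of its underside, z up. Nested in the cup its rim stands 32 mm above the cup's rim.
- brown: dark brown drink cartridge, a flat-topped block 60 mm along its x, 44 mm along its y, 30 mm tall, about 0.09 kg, with a drawn-on black round port and white tag on top. Its origin is the centre of its underside, z up.
- blue: blue drink cartridge, a flat-topped block 60 mm along its x, 44 mm along its y, 30 mm tall, about 0.09 kg, with a drawn-on black round port and white tag on top. Its origin is the centre of its underside, z up.
- spare: light grey spare drink cartridge, a flat-topped block 60 mm along its x, 44 mm along its y, 30 mm tall, about 0.09 kg, with a drawn-on black round port and white tag on top. Its origin is the centre of its underside, z up. To be left alone.
- jar: amber jar with a white cap, loose, 56 mm across, 75 mm tall. Its origin is the centre of its underside, z up. To be left alone.
Not all that is in view belongs to the job. Several things have the shape of the blue; the one meant has the colours described above.

How it is judged:
By the outcome, as a careful person would: the job done as asked, in the order asked, and still so for the second after the job is handed in, with the robot touching nothing.
It also fails if it takes over 128 s, if anything falls off the work surface, if the arm or the gripper's body presses on something with over 40 N, if the wrist force passes 120 N, or if a joint passes its speed limit or range.

ROBOT

A 6-joint arm with a two-finger parallel gripper is mounted at the origin on the work surface. World frame = base frame: x ahead of the robot, y to its left, z up, the work surface at z = 0. Lengths are in mm, angles in rad, forces in N, time in s.
With the tool pointing down it reaches from about 275 to 1000 mm from the base axis. Payload 8.4 kg.
Tool frame: the origin (TCP) lies at the very end of the fingers, on their centre line; the grasp point (between the pads) lies 19 mm behind it; z points along the fingers, y is the line along which they close (so a half turn about z gives the same grasp; the last joint's range is limited). The gripper opens to 85 mm and grips with 20 to 120 N. Pads are 22 mm wide; open, the fingers measure 114 mm over their backs; the gripper's body (76 mm by 85 mm) begins 54 mm behind the grasp point. The pads swing forward as they close: fully open they stand 13 mm farther back than shut.
Start: joints at [1.277, 0.353, 1.633, -0, 1.155, -0.002], TCP at [179.796, 598.582, 199.481] pointing down, gripper open.
Joint ranges: [-2.63, 2.63], [-0.92, 2.1], [0.06, 2.66], [-1.3, 4.44], [0, 2.69], [-3.02, 3.02]. Speed limits (rad/s): [2.22, 2.22, 2.79, 3.14, 3.14, 3.14].

INTERFACE

Orientations are given as [roll, pitch, yaw] about the fixed x, y, z axes, in that order (R = Rz(yaw) Ry(pitch) Rx(roll)).
In Python, from rig import r, vision gives the robot as it stands. The module is installed in compiled form; this text tells all that it offers.
- The arm moves only by the tool play_rows, never from a script. Its argument "steps" is a list of rows, each an object with "delta_pos": the shift along the tool's x, y, z in cm, a list of three; "yaw": the turn about the tool's z in rad; "jaw": the opening in per cent of the stroke, from 0 (shut) to 100 (fully open). A call has exactly 8 rows; each row is the pose to reach, as a shift and turn from the pose commanded when the call began, along the tool's axes at that moment; what a row does not reach only later rows make up. A row lasts 1/10 s, in which the tool goes at most 50 mm and 8.59 degrees, less where a joint would pass 70% of its speed; a pose out of reach is approached as far as the arm can. A call with a gripper value outside its range is refused whole. The fingers move at their own pace and stop on an object; "grip_force" is the grip in N (left out, the last holds). Time passes only in rows, so rows that repeat a pose let the fingers close, or fill a call up. It gives the time, the measured TCP pose, the force, the opening and the grip force at its end, in the units of the state.
- r.sense(): the state, without advancing time (a new reading comes with each control period).
- vision.grab_frame(name): name is "side" or "top"; returns (picture, depth): 400x640x3 uint8, red, green, blue; 400x640 float32, mm along the optical axis (not along the pixel's ray), 0 where there is no reading.
- vision.calibration(name): a dict with "mtx" (3x3 intrinsics, pixels), "extrinsics" (4x4, takes a point from camera to world coordinates). Camera axes: x right, y down, z forward; pixel columns grow to the right and rows downward; lengths in mm; the calibration is good to about 2 mm. A picture is of the moment at which its call begins. calibration takes no time and is no camera call.
- r.sign_off(): hands the job in; it is judged then, once.
Trained networks look in the newest picture that a camera, given by its name, has taken for a name from the list of things; names that differ only in an ending like _2 or _b are one class to them, and where a whole thing is asked for, a point or a joint stands for the part that bears it (a point fixed in the world has none). Each returns a list of dicts, best first, with "conf" (0 to 1); they miss things now and then, are a little off and sometimes report something else, mostly with a low value. They report only what shows in the picture. A call takes as long as a camera call. They do not tell look-alikes from the thing itself.
- vision.cut_out(camera, thing): "region" (400x640 bool, what is visible of it) and "uv" ([column, row] in pixels, amid what is visible of it).
- vision.landmark_of(camera, thing): "uv" ([column, row] in pixels: a listed point, or the origin of a listed thing).
The state is a dict: "clock": time; "qpos": joint angles; "qvel": joint speeds; "joint_efforts": joint torques, N m; "eef_pos": TCP position; "tcp_rot": TCP orientation; "contact_force": force on the tool from outside, world axes, zero at the start; "wrist_torque": the same for the moment, N m; "opening": opening from 0.0 (shut) to 1.0 (fully open); "grasp_force": force on a finger pad.
Only numpy, scipy, OpenCV 4.12 (cv2) and the standard library are available. Lean on these libraries where they do the work, as an engineer would, in place of code of your own. Each camera call takes 0.05 s, during which the arm holds its last target. There are 200 camera calls.

## Working session

There is one attempt and no reset: what is moved stays moved. The work goes in short steps, Python scripts to look and compute and a tool call to move; the robot and the scene stay as the last step left them, time stands still between calls to the robot, and variables do not carry over. Pictures are saved under pics/ and viewed, at most 14 in all, crops included, and the job is handed in when it is done.

Besides the shell and the picture viewer there is one more tool, called after "Emit:" as name(argument=value, ...) on one line, values as JSON. play_rows: Moves the arm, as the interface text tells. Its arguments: {"type":"object","properties":{"steps":{"type":"array"},"grip_force":{"type":"number"}},"required":["steps"]}

```bash
mkdir -p pics
python3 - <<'E'
from rig import r, vision
import cv2,numpy as np
print(r.sense())
for n in("top","side"):
    p,d=vision.grab_frame(n); cv2.imwrite(f"pics/{n}0.png",p[:,:,::-1]); c=vision.calibration(n); print(n,np.round(c["mtx"],1).tolist(),np.round(c["extrinsics"],3).tolist())
E
```

```text
{'clock': 0.0, 'qpos': array([ 1.27660558e+00,  3.53636166e-01,  1.63414379e+00, -2.53817039e-05,
        1.15518391e+00, -2.37722481e-03]), 'qvel': array([-9.04688916e-05, -5.22034518e-04, -8.68501649e-04,  1.38879987e-03,
       -1.77947752e-04,  1.28056416e-03]), 'joint_efforts': array([ 2.56512703e-04, -6.05258346e+01, -3.42071843e+01, -7.24506526e-05,
        9.56252916e-03,  8.64512685e-06]), 'eef_pos': array([179.65008341, 598.08193111, 198.76505714]), 'tcp_rot': array([-3.14022139e+00,  1.99471303e-05,  2.84978941e+00]), 'contact_force': array([-0.58730177,  0.19400029,  0.39776026]), 'wrist_torque': array([ 0.03520655, -0.01074756,  0.00968302]), 'grasp_force': 0.0, 'opening': 1.0006467585231575}
top [[510.8, 0.0, 316.8], [0.0, 510.8, 198.3], [0.0, 0.0, 1.0]] [[0.023, -0.998, 0.053, 457.938], [-1.0, -0.023, 0.008, -50.145], [-0.006, -0.053, -0.999, 1338.811], [0.0, 0.0, 0.0, 1.0]]
side [[456.3, 0.0, 317.4], [0.0, 456.3, 195.3], [0.0, 0.0, 1.0]] [[-0.995, -0.065, 0.076, 451.765], [-0.098, 0.75, -0.654, 787.157], [-0.015, -0.659, -0.752, 1018.38], [0.0, 0.0, 0.0, 1.0]]
```

```bash
ls .
```

```text
pics
```

View pics/top0.png

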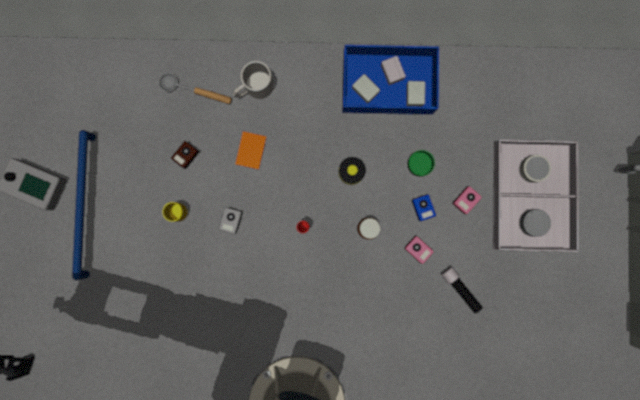

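View pics/side0.png

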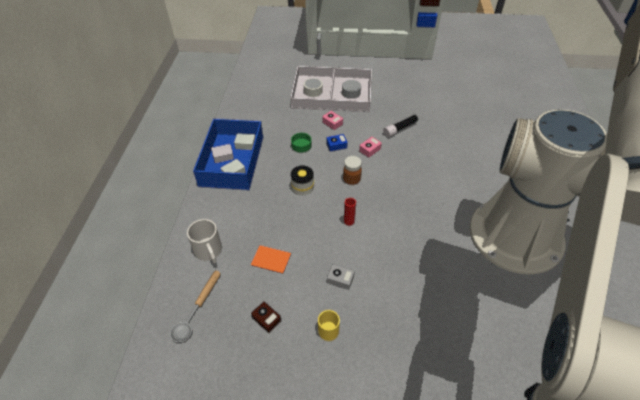

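The top view shows: plate (251,150), canister (352,170), dish (421,163), cup (173,211), tumbler (303,227), brown (185,154), blue (424,207), spare (231,220) and jar (369,228). The pink cartridges are look-alikes. The side view agrees.

```bash
cat > h.py <<'E'
from rig import r, vision
import numpy as np, cv2
H=dict(plate=6,canister=60,dish=30,cup=60,tumbler=88,brown=30,blue=30,spare=30,jar=75)
def cloud(cam,d,m):
    c=vision.calibration(cam);v,u=np.nonzero(m&(d>0));z=d[v,u]
    K=c["mtx"];P=np.stack([(u-K[0,2])*z/K[0,0],(v-K[1,2])*z/K[1,1],z,np.ones_like(z)])
    return (c["extrinsics"]@P)[:3].T
def toplane(cam,uv,z):
    c=vision.calibration(cam);E=c["extrinsics"];uv=np.atleast_2d(uv)
    ray=E[:3,:3]@np.linalg.inv(c["mtx"])@np.c_[uv,np.ones(len(uv))].T
    return (E[:3,3:]+ray*(z-E[2,3])/ray[2]).T[:,:2]
def measure(cam,things,base=0):
    p,d=vision.grab_frame(cam)
    for t in things:
        b=base if np.isscalar(base) else base.get(t,0)
        for o in vision.cut_out(cam,t)[:3]:
            if o["conf"]<.3: continue
            m=o["region"];P=cloud(cam,d,m);h=H[t]+b
            col=p[m].mean(0).astype(int)
            S=P[abs(P[:,2]-h)<8]
            if len(S)<5: print(cam,t,"few",len(S),np.round(np.median(P,0)),col);continue
            (cx,cy),(w,l),a=cv2.minAreaRect(S[:,:2].astype(np.float32))
            (ex,ey),er=cv2.minEnclosingCircle(S[:,:2].astype(np.float32))
            if w<l: w,l,a=l,w,a+90
            print(cam,t,"%.2f"%o["conf"],"col",col,"uv",np.round(o["uv"]),"rect (%.0f,%.0f) %.0fx%.0f ang %.0f"%(cx,cy,w,l,(a+90)%180-90),"circ (%.0f,%.0f) r%.0f"%(ex,ey,er),"mean",np.round(S.mean(0)),"n",len(S))
    return p,d
E
python3 - <<'E'
from h import *
for cam in("top","side"): measure(cam,list(H) if cam=="top" else ["plate","canister","dish","cup","tumbler","brown","blue"])
print(r.sense()["clock"])
E
```

```text
top plate 0.88 col [165  93  27] uv [252. 150.] rect (653,138) 91x65 ang -11 circ (653,138) r51 mean [653. 138.   6.] n 806
top canister 0.89 col [54 53 34] uv [350. 171.] rect (599,-126) 66x65 ang 46 circ (599,-126) r34 mean [ 599. -126.   60.] n 575
top dish 0.78 col [34 96 48] uv [421. 166.] rect (626,-306) 65x64 ang -41 circ (625,-305) r33 mean [ 624. -302.   29.] n 96
top cup 0.97 col [108 101  25] uv [173. 211.] rect (485,323) 48x47 ang -39 circ (485,323) r25 mean [485. 320.  58.] n 89
top tumbler few 0 [ 597. -126.   60.] [55 54 36]
top tumbler 0.49 col [108  29  26] uv [302. 227.] rect (454,-7) 29x28 ang -44 circ (454,-6) r15 mean [452.  -7.  87.] n 37
top brown 0.81 col [67 51 45] uv [184. 154.] rect (635,308) 60x47 ang -37 circ (634,307) r36 mean [634. 307.  30.] n 395
top blue 0.72 col [141  97 109] uv [418. 249.] rect (402,-304) 61x44 ang 49 circ (402,-302) r34 mean [ 402. -302.   30.] n 404
top blue 0.67 col [ 50  71 120] uv [424. 207.] rect (510,-315) 59x45 ang 20 circ (510,-314) r35 mean [ 510. -314.   30.] n 403
top blue 0.57 col [136  91 102] uv [465. 200.] rect (532
[... 978 characters left out ...]
6,-6) 32x27 ang -86 circ (456,-6) r17 mean [455.  -4.  86.] n 60
side brown 0.58 col [75 54 47] uv [266. 317.] rect (636,308) 60x45 ang -36 circ (635,308) r34 mean [635. 310.  30.] n 455
side brown 0.45 col [150 131  53] uv [328. 327.] rect (489,323) 48x44 ang -86 circ (486,324) r25 mean [488. 324.  30.] n 115
side blue 0.77 col [159 102 113] uv [370. 143.] rect (405,-302) 66x48 ang 54 circ (405,-302) r36 mean [ 404. -300.   30.] n 204
side blue 0.62 col [ 55  75 124] uv [335. 144.] rect (513,-314) 61x49 ang 22 circ (513,-314) r36 mean [ 513. -311.   30.] n 202
side blue 0.59 col [156 101 112] uv [333. 119.] rect (536,-424) 66x48 ang -39 circ (534,-423) r37 mean [ 535. -422.   29.] n 181
1.0
```

Top and side agree within about 2 mm. Plate is at (654,138), canister at (600,-125.5), so the dish goes to (627,6). The plate's x axis lies at -11.6°.

```bash
cat > go.py <<'E'
import sys
from rig import r
import numpy as np
s=r.sense();y0=s["tcp_rot"][2];p=s["eef_pos"]
print("t %.2f"%s["clock"],"pos",np.round(p,1),"rot",np.round(s["tcp_rot"],3),"F",np.round(s["contact_force"],1),"open %.3f grasp %.0f q1,q6 %.2f %.2f"%(s["opening"],s["grasp_force"],s["qpos"][0],s["qpos"][5]))
c,n=np.cos(y0),np.sin(y0);R=np.array([[c,n,0],[n,-c,0],[0,0,-1]])
for a in sys.argv[1:]:
    x,y,z,w=map(float,a.split(","));print(a,"->",np.round(R.T@(np.array([x,y,z])-p)/10,2),"yaw %.3f"%((y0-w+np.pi)%(2*np.pi)-np.pi))
E
python3 go.py 627,-305,120,1.4
```

```text
t 1.00 pos [179.8 598.6 199.5] rot [-3.142  0.     2.85 ] F [-0.7  0.9 -0.6] open 1.000 grasp 0 q1,q6 1.28 -0.00
627,-305,120,1.4 -> [-68.83 -73.67   7.95] yaw 1.450
```

Emit:
play_rows(steps=[{"delta_pos":[-68.8,-73.7,0],"yaw":1.45,"jaw":100},{"delta_pos":[-68.8,-73.7,0],"yaw":1.45,"jaw":100},{"delta_pos":[-68.8,-73.7,0],"yaw":1.45,"jaw":100},{"delta_pos":[-68.8,-73.7,0],"yaw":1.45,"jaw":100},{"delta_pos":[-68.8,-73.7,0],"yaw":1.45,"jaw":100},{"delta_pos":[-68.8,-73.7,0],"yaw":1.45,"jaw":100},{"delta_pos":[-68.8,-73.7,0],"yaw":1.45,"jaw":100},{"delta_pos":[-68.8,-73.7,0],"yaw":1.45,"jaw":100}], grip_force=30)

```text
clock: 1.8
eef_pos: [357.6, 238.3, 199.8]
tcp_rot: [3.141, -0.0, 1.644]
contact_force: [1.6, -0.3, -0.1]
opening: 1.003
grasp_force: 0.0
```

```bash
python3 go.py 627,-305,120,1.4
```

```text
t 1.80 pos [357.6 238.3 199.8] rot [ 3.141 -0.     1.644] F [ 1.6 -0.3 -0.1] open 1.003 grasp 0 q1,q6 0.58 0.51
627,-305,120,1.4 -> [-56.16  22.89   7.98] yaw 0.244
```

Emit:
play_rows(steps=[{"delta_pos":[-56.2,22.9,0],"yaw":0.24,"jaw":100},{"delta_pos":[-56.2,22.9,0],"yaw":0.24,"jaw":100},{"delta_pos":[-56.2,22.9,0],"yaw":0.24,"jaw":100},{"delta_pos":[-56.2,22.9,0],"yaw":0.24,"jaw":100},{"delta_pos":[-56.2,22.9,0],"yaw":0.24,"jaw":100},{"delta_pos":[-56.2,22.9,0],"yaw":0.24,"jaw":100},{"delta_pos":[-56.2,22.9,0],"yaw":0.24,"jaw":100},{"delta_pos":[-56.2,22.9,0],"yaw":0.24,"jaw":100}])

```text
clock: 2.6
eef_pos: [537.5, -119.5, 199.7]
tcp_rot: [3.141, -0.0, 1.409]
contact_force: [0.8, 0.6, 0.9]
opening: 1.004
grasp_force: 0.0
```

```bash
python3 go.py 627,-305,60,1.4
```

```text
t 2.60 pos [ 537.5 -119.5  199.7] rot [ 3.141 -0.     1.409] F [0.8 0.6 0.9] open 1.004 grasp 0 q1,q6 -0.22 -0.06
627,-305,60,1.4 -> [-16.87  11.82  13.97] yaw 0.009
```

Emit:
play_rows(steps=[{"delta_pos":[-16.9,11.8,0],"yaw":0,"jaw":100},{"delta_pos":[-16.9,11.8,0],"yaw":0,"jaw":100},{"delta_pos":[-16.9,11.8,0],"yaw":0,"jaw":100},{"delta_pos":[-16.9,11.8,0],"yaw":0,"jaw":100},{"delta_pos":[-16.9,11.8,14],"yaw":0,"jaw":100},{"delta_pos":[-16.9,11.8,14],"yaw":0,"jaw":100},{"delta_pos":[-16.9,11.8,14],"yaw":0,"jaw":100},{"delta_pos":[-16.9,11.8,14],"yaw":0,"jaw":100}])

```text
clock: 3.4
eef_pos: [621.9, -301.3, 53.2]
tcp_rot: [-3.132, -0.003, 1.409]
contact_force: [-1.3, -0.2, -0.7]
opening: 0.998
grasp_force: 0.0
```

```bash
python3 go.py 627,-305,4,1.4
python3 - <<'E'
from h import *
p,d=vision.grab_frame("side"); cv2.imwrite("pics/s1.png",cv2.resize(p[60:220,220:420,::-1],(800,600)))
E
```

```text
t 3.40 pos [ 621.9 -301.3   53.2] rot [-3.132e+00 -3.000e-03  1.409e+00] F [-1.3 -0.2 -0.7] open 0.998 grasp 0 q1,q6 -0.45 -0.29
627,-305,4,1.4 -> [-0.28  0.56  4.92] yaw 0.009
```

View pics/s1.png

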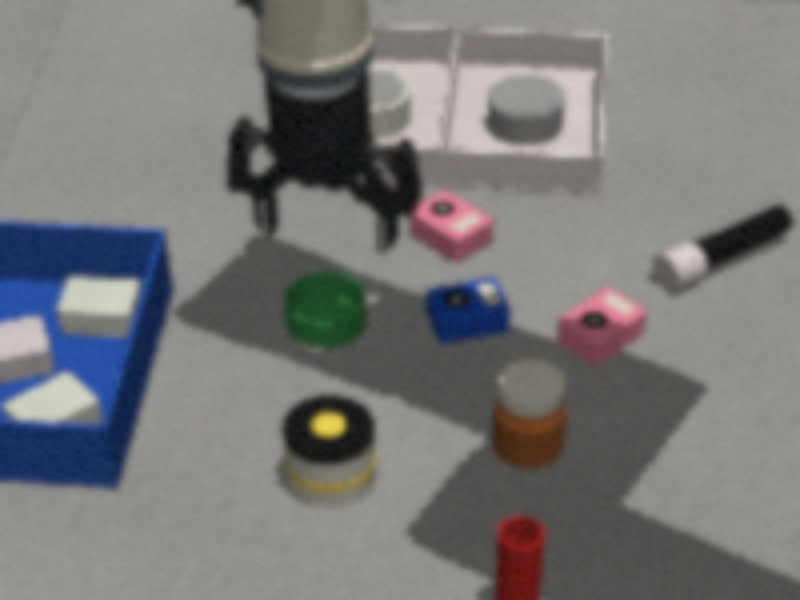

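The gripper is open above and behind the dish, which is undisturbed at crop (325,308). The arm was still settling, so I'll re-read the pose.

```bash
python3 go.py 627,-305,3,1.4
```

```text
t 3.45 pos [ 624.2 -302.2   57. ] rot [-3.136e+00 -2.000e-03  1.410e+00] F [0.6 0.6 0.8] open 1.000 grasp 0 q1,q6 -0.45 -0.29
627,-305,3,1.4 -> [-0.23  0.32  5.4 ] yaw 0.010
```

Emit:
play_rows(steps=[{"delta_pos":[0,0,0],"yaw":0,"jaw":100},{"delta_pos":[0,0,2],"yaw":0,"jaw":100},{"delta_pos":[0,0,4],"yaw":0,"jaw":100},{"delta_pos":[0,0,5.5],"yaw":0,"jaw":100},{"delta_pos":[0,0,5.8],"yaw":0,"jaw":100},{"delta_pos":[0,0,5.8],"yaw":0,"jaw":100},{"delta_pos":[0,0,5.8],"yaw":0,"jaw":100},{"delta_pos":[0,0,5.8],"yaw":0,"jaw":100}])

```text
clock: 4.25
eef_pos: [627.0, -303.4, 2.7]
tcp_rot: [3.14, 0.001, 1.41]
contact_force: [-0.6, -0.6, -0.6]
opening: 1.001
grasp_force: 0.0
```

Emit:
play_rows(steps=[{"delta_pos":[0,0,0],"yaw":0,"jaw":60},{"delta_pos":[0,0,0],"yaw":0,"jaw":60},{"delta_pos":[0,0,0],"yaw":0,"jaw":60},{"delta_pos":[0,0,0],"yaw":0,"jaw":60},{"delta_pos":[0,0,0],"yaw":0,"jaw":60},{"delta_pos":[0,0,0],"yaw":0,"jaw":60},{"delta_pos":[0,0,0],"yaw":0,"jaw":60},{"delta_pos":[0,0,0],"yaw":0,"jaw":60}])

```text
clock: 5.05
eef_pos: [626.2, -303.1, 1.4]
tcp_rot: [-3.142, -0.0, 1.41]
contact_force: [-0.3, 0.1, 0.0]
opening: 0.6
grasp_force: 0.0
```

Run:
```python
from h import *
p,d=vision.grab_frame("side"); cv2.imwrite("pics/s2.png",cv2.resize(p[90:190,250:375,::-1],(750,600)))
print(r.sense()["opening"],r.sense()["grasp_force"])
for cam in("top","side"): measure(cam,["dish"])
```

```text
0.599445547174865 0.0
side dish 0.76 col [34 73 41] uv [304. 144.] rect (631,-305) 70x62 ang -60 circ (628,-306) r36 mean [ 629. -303.   28.] n 88
```

View pics/s2.png

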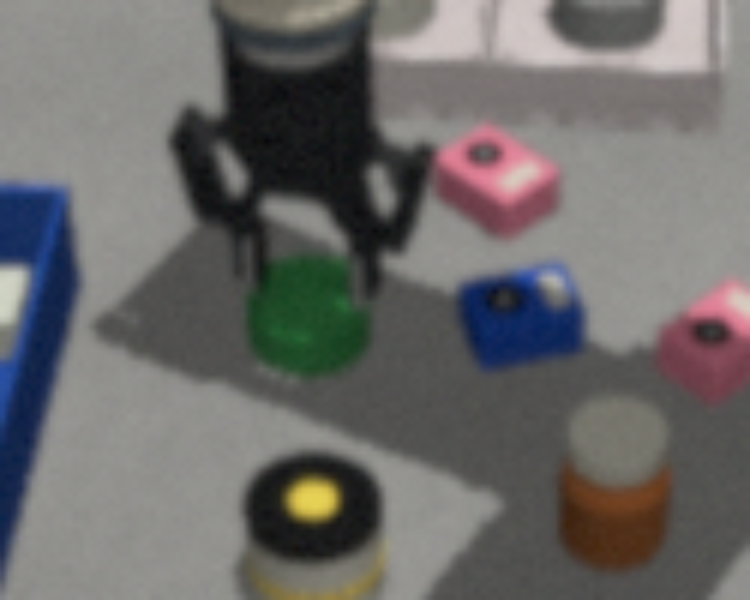

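Run:
```python
from h import *
c=vision.calibration("side");Ei=np.linalg.inv(c["extrinsics"])
for q in [(626,-303,1.4),(626,-303,15),(626,-303,30),(626,-303,45),(627,-305,30)]:
    x=c["mtx"]@(Ei@np.array([*q,1]))[:3];uv=x[:2]/x[2];print(q,np.round(uv,1),"crop",np.round((uv-[250,90])*6))
p,d=vision.grab_frame("side")
m=np.zeros(d.shape,bool);m[100:142,280:322]=1
P=cloud("side",d,m);g=p[m&(d>0)].max(1)<45
S=P[g];S=S[np.argsort(S[:,2])];S=S[S[:,2]>20];print(np.round(S[:40:2]))
```

```text
(626, -303, 1.4) [301.7 146.7] crop [310. 340.]
(626, -303, 15) [301.5 143.6] crop [309. 321.]
(626, -303, 30) [301.3 140.1] crop [308. 301.]
(626, -303, 45) [301.1 136.6] crop [307. 280.]
(627, -305, 30) [301.1 139.7] crop [307. 298.]
[[ 653. -305.   40.]
 [ 652. -299.   49.]
 [ 593. -293.   51.]
 [ 650. -315.   52.]
 [ 593. -293.   55.]
 [ 652. -305.   57.]
 [ 653. -311.   60.]
 [ 654. -297.   63.]
 [ 589. -291.   64.]
 [ 592. -288.   67.]
 [ 652. -307.   68.]
 [ 654. -299.   70.]
 [ 592. -292.   72.]
 [ 651. -305.   73.]
 [ 655. -309.   74.]
 [ 663. -299.   78.]
 [ 651. -307.   79.]
 [ 589. -288.   80.]
 [ 669. -303.   82.]
 [ 591. -284.   83.]]
```

Run:
```python
from h import *
for cam in("side","top"):
    p,d=vision.grab_frame(cam)
    P=cloud(cam,d,np.ones(d.shape,bool));C=p[d>0].astype(int)
    k=(abs(P[:,0]-622)<60)&(abs(P[:,1]+303)<60)&(P[:,2]>33)&(P[:,2]<150)
    P,C=P[k],C[k];green=C[:,1]>C[:,0]+15
    o=np.argsort(P[:,2]);print(cam,len(o))
    for i in o[:60:3]:print(np.round(P[i]),C[i])
    for z in range(30,150,10):
        s=P[(P[:,2]>z)&(P[:,2]<z+10)]
        if len(s):print(z,len(s),s.min(0).round(),s.max(0).round())
```

```text
side 622
[ 659. -302.   33.] [47 70 49]
[ 639. -274.   34.] [41 94 50]
[ 655. -300.   39.] [45 56 46]
[ 599. -289.   41.] [58 77 62]
[ 656. -302.   42.] [54 59 51]
[ 653. -307.   46.] [23 29 28]
[ 590. -292.   47.] [57 59 57]
[ 650. -311.   47.] [23 42 28]
[ 593. -291.   48.] [50 53 52]
[ 662. -304.   49.] [61 62 61]
[ 665. -302.   49.] [50 53 52]
[ 596. -293.   50.] [57 57 56]
[ 665. -306.   51.] [50 49 51]
[ 653. -310.   52.] [27 26 25]
[ 654. -294.   54.] [51 52 50]
[ 599. -291.   56.] [72 74 72]
[ 658. -299.   57.] [72 72 72]
[ 596. -294.   57.] [56 59 57]
[ 587. -300.   58.] [55 54 54]
[ 588. -303.   59.] [78 78 77]
30 8 [ 620. -334.   33.] [ 659. -271.   40.]
40 25 [ 587. -317.   41.] [ 665. -285.   50.]
50 28 [ 587. -324.   50.] [ 665. -287.   60.]
60 26 [ 587. -310.   60.] [ 665. -286.   69.]
70 23 [ 586. -317.   70.] [ 673. -288.   80.]
80 53 [ 568. -310.   80.] [ 682. -283.   90.]
90 66 [ 567. -326.   90.] [ 681. -281.  100.]
100 66 [ 564. -323.  100.] [ 681. -279.  110.]
110 57 [ 564. -319.  110.] [ 680. -279.  119.]
120 71 [ 563. -315.  120.] [ 682. -279.  130.]
130 116 [ 562. -323.  130.] [ 682. -275.  140.]
140 83 [ 563. -319.  140.] [ 682. -278.  149.]
top 0
```

The finger tips stand at about z 40 by depth while the TCP reads 1.4, so they closed above the rim. I'll open and go lower in small steps, watching the force.

Emit:
play_rows(steps=[{"delta_pos":[0,0,0],"yaw":0,"jaw":100},{"delta_pos":[0,0,0],"yaw":0,"jaw":100},{"delta_pos":[0,0,0],"yaw":0,"jaw":100},{"delta_pos":[0,0,0],"yaw":0,"jaw":100},{"delta_pos":[0,0,0.4],"yaw":0,"jaw":100},{"delta_pos":[0,0,0.8],"yaw":0,"jaw":100},{"delta_pos":[0,0,1.2],"yaw":0,"jaw":100},{"delta_pos":[0,0,1.2],"yaw":0,"jaw":100}])

```text
clock: 6.25
eef_pos: [625.6, -302.8, -11.5]
tcp_rot: [-3.14, -0.0, 1.41]
contact_force: [0.7, -0.8, -0.3]
opening: 0.998
grasp_force: 0.0
```

```bash
cat > tip.py <<'E'
from h import *
s=r.sense();x,y,z=s["eef_pos"];print(np.round(s["eef_pos"],1),np.round(s["contact_force"],1),round(s["opening"],3))
p,d=vision.grab_frame("side");P=cloud("side",d,np.ones(d.shape,bool));C=p[d>0].astype(int)
k=(abs(P[:,0]-x)<70)&(abs(P[:,1]-y)<20)&(P[:,2]>8)&(P[:,2]<150)&(np.ptp(C,axis=1)<15)&(C.max(1)<75);P=P[k]
for z in range(10,150,10):
    q=P[(P[:,2]>=z)&(P[:,2]<z+10)]
    if len(q):print(z,len(q),q.min(0).round(),q.max(0).round())
E
python3 tip.py
```

```text
[ 625.6 -302.8  -11.5] [ 0.7 -0.8 -0.3] 0.998
30 5 [ 668. -316.   34.] [ 671. -299.   40.]
40 18 [ 571. -321.   41.] [ 682. -285.   50.]
50 24 [ 571. -318.   50.] [ 682. -286.   59.]
60 22 [ 570. -316.   60.] [ 681. -283.   70.]
70 17 [ 567. -312.   70.] [ 686. -284.   80.]
80 67 [ 556. -322.   80.] [ 695. -283.   90.]
90 54 [ 557. -318.   90.] [ 694. -283.  100.]
100 71 [ 557. -316.  100.] [ 695. -283.  110.]
110 63 [ 557. -305.  110.] [ 695. -283.  120.]
120 95 [ 558. -313.  120.] [ 694. -283.  130.]
130 105 [ 557. -320.  130.] [ 694. -283.  140.]
140 8 [ 590. -299.  141.] [ 662. -284.  145.]
```

Emit:
play_rows(steps=[{"delta_pos":[0,0,0.5],"yaw":0,"jaw":100},{"delta_pos":[0,0,1.0],"yaw":0,"jaw":100},{"delta_pos":[0,0,1.5],"yaw":0,"jaw":100},{"delta_pos":[0,0,2.0],"yaw":0,"jaw":100},{"delta_pos":[0,0,2.0],"yaw":0,"jaw":100},{"delta_pos":[0,0,2.0],"yaw":0,"jaw":70},{"delta_pos":[0,0,2.0],"yaw":0,"jaw":70},{"delta_pos":[0,0,2.0],"yaw":0,"jaw":70}])

```text
clock: 7.1
eef_pos: [626.5, -303.2, -30.0]
tcp_rot: [3.141, 0.0, 1.41]
contact_force: [-0.5, 0.7, 2.8]
opening: 0.788
grasp_force: 34.1
```

```bash
python3 tip.py;python3 go.py 627,6,60,1.4
```

```text
[ 626.5 -303.2  -30. ] [-0.5  0.7  2.8] 0.788
10 11 [ 584. -307.   11.] [ 671. -287.   20.]
20 19 [ 580. -308.   20.] [ 674. -285.   29.]
30 25 [ 581. -321.   31.] [ 673. -285.   40.]
40 20 [ 580. -315.   41.] [ 672. -284.   50.]
50 38 [ 573. -320.   51.] [ 690. -283.   60.]
60 58 [ 562. -320.   60.] [ 690. -283.   70.]
70 60 [ 561. -319.   71.] [ 692. -283.   80.]
80 61 [ 561. -314.   80.] [ 691. -283.   90.]
90 56 [ 561. -306.   90.] [ 694. -283.  100.]
100 88 [ 558. -313.  100.] [ 694. -284.  110.]
110 93 [ 561. -323.  110.] [ 692. -283.  120.]
120 13 [ 589. -300.  121.] [ 663. -286.  130.]
130 7 [ 591. -295.  132.] [ 661. -283.  139.]
140 11 [ 590. -296.  140.] [ 660. -284.  150.]
t 7.15 pos [ 626.6 -303.3  -30. ] rot [3.141 0.    1.41 ] F [0.4 0.  3.7] open 0.782 grasp 34 q1,q6 -0.45 -0.29
627,6,60,1.4 -> [30.53 -4.92 -9.  ] yaw 0.010
```

Emit:
play_rows(steps=[{"delta_pos":[0,0,-3],"yaw":0,"jaw":70},{"delta_pos":[0,0,-7],"yaw":0,"jaw":70},{"delta_pos":[0,0,-10],"yaw":0,"jaw":70},{"delta_pos":[3,-0.5,-11],"yaw":0,"jaw":70},{"delta_pos":[7,-1.1,-11],"yaw":0,"jaw":70},{"delta_pos":[11,-1.7,-11],"yaw":0,"jaw":70},{"delta_pos":[15,-2.4,-11],"yaw":0,"jaw":70},{"delta_pos":[18,-2.9,-11],"yaw":0,"jaw":70}])

```text
clock: 7.95
eef_pos: [625.8, -118.5, 79.4]
tcp_rot: [-3.141, -0.0, 1.41]
contact_force: [1.2, -1.4, -0.6]
opening: 0.787
grasp_force: 34.6
```

```bash
python3 go.py 627,6,-10,1.4
```

```text
t 7.95 pos [ 625.8 -118.5   79.4] rot [-3.141 -0.     1.41 ] F [ 1.2 -1.4 -0.6] open 0.787 grasp 35 q1,q6 -0.19 -0.03
627,6,-10,1.4 -> [12.31 -1.88  8.94] yaw 0.010
```

Emit:
play_rows(steps=[{"delta_pos":[4,-0.6,0],"yaw":0,"jaw":70},{"delta_pos":[8,-1.2,0],"yaw":0,"jaw":70},{"delta_pos":[12.3,-1.9,0],"yaw":0,"jaw":70},{"delta_pos":[12.3,-1.9,3],"yaw":0,"jaw":70},{"delta_pos":[12.3,-1.9,6],"yaw":0,"jaw":70},{"delta_pos":[12.3,-1.9,8.9],"yaw":0,"jaw":70},{"delta_pos":[12.3,-1.9,8.9],"yaw":0,"jaw":70},{"delta_pos":[12.3,-1.9,8.9],"yaw":0,"jaw":70}])

```text
clock: 8.75
eef_pos: [627.1, 3.6, -9.5]
tcp_rot: [-3.14, 0.0, 1.41]
contact_force: [0.6, 0.3, -0.3]
opening: 0.783
grasp_force: 34.6
```

```bash
python3 go.py 627,6,-30,1.4
python3 - <<'E'
from h import *
measure("side",["dish","plate","canister"],{"dish":20}); measure("top",["dish","plate","canister"],{"dish":20})
E
```

```text
t 8.75 pos [627.1   3.6  -9.5] rot [-3.14  0.    1.41] F [ 0.6  0.3 -0.3] open 0.783 grasp 35 q1,q6 0.00 0.16
627,6,-30,1.4 -> [ 0.23 -0.05  2.05] yaw 0.010
side dish 0.69 col [30 71 38] uv [286. 214.] rect (634,8) 68x46 ang -49 circ (629,3) r34 mean [633.  15.  48.] n 93
side plate 0.93 col [220 117  60] uv [274. 260.] rect (653,137) 89x70 ang -10 circ (653,140) r52 mean [652. 140.   6.] n 711
side canister 0.53 col [82 77 55] uv [304. 180.] rect (590,-127) 69x41 ang -83 circ (600,-126) r35 mean [ 592. -124.   60.] n 227
top dish 0.44 col [18 54 26] uv [310. 168.] rect (603,-20) 31x7 ang -46 circ (605,-17) r15 mean [602. -19.  51.] n 18
top plate 0.78 col [165  93  28] uv [246. 149.] rect (655,149) 88x45 ang -9 circ (654,150) r47 mean [653. 149.   6.] n 532
top canister 0.80 col [51 51 33] uv [353. 167.] rect (599,-126) 66x66 ang -44 circ (600,-126) r34 mean [ 599. -126.   60.] n 579
top canister few 0 [633. 304.  29.] [66 48 42]
```

Emit:
play_rows(steps=[{"delta_pos":[0.4,0,0.5],"yaw":0,"jaw":70},{"delta_pos":[0.4,0,1.3],"yaw":0,"jaw":70},{"delta_pos":[0.4,0,2.0],"yaw":0,"jaw":70},{"delta_pos":[0.4,0,2.1],"yaw":0,"jaw":70},{"delta_pos":[0.4,0,2.1],"yaw":0,"jaw":100},{"delta_pos":[0.4,0,2.1],"yaw":0,"jaw":100},{"delta_pos":[0.4,0,2.1],"yaw":0,"jaw":100},{"delta_pos":[0.4,0,2.1],"yaw":0,"jaw":100}])

```text
clock: 9.95
eef_pos: [627.9, 7.6, -30.7]
tcp_rot: [-3.141, 0.0, 1.41]
contact_force: [0.1, -0.2, 1.1]
opening: 1.006
grasp_force: 0.0
```

Emit:
play_rows(steps=[{"delta_pos":[0,0,-2],"yaw":0,"jaw":100},{"delta_pos":[0,0,-5],"yaw":0,"jaw":100},{"delta_pos":[0,0,-9],"yaw":0,"jaw":100},{"delta_pos":[0,0,-13],"yaw":0,"jaw":100},{"delta_pos":[0,0,-16],"yaw":0,"jaw":100},{"delta_pos":[3,2,-18],"yaw":-0.1,"jaw":100},{"delta_pos":[7,4,-18],"yaw":-0.2,"jaw":100},{"delta_pos":[11,7,-18],"yaw":-0.3,"jaw":100}])

```text
clock: 10.75
eef_pos: [715.5, 105.9, 151.1]
tcp_rot: [3.14, -0.0, 1.713]
contact_force: [-0.0, -0.0, -0.8]
opening: 1.004
grasp_force: 0.0
```

```bash
python3 go.py 486,323,80,2.1
```

```text
t 10.75 pos [715.5 105.9 151.1] rot [ 3.14  -0.     1.713] F [-0.  -0.  -0.8] open 1.004 grasp 0 q1,q6 0.14 0.00
486,323,80,2.1 -> [ 24.74 -19.64   7.11] yaw -0.387
```

Emit:
play_rows(steps=[{"delta_pos":[24.7,-19.6,0],"yaw":-0.39,"jaw":100},{"delta_pos":[24.7,-19.6,0],"yaw":-0.39,"jaw":100},{"delta_pos":[24.7,-19.6,0],"yaw":-0.39,"jaw":100},{"delta_pos":[24.7,-19.6,0],"yaw":-0.39,"jaw":100},{"delta_pos":[24.7,-19.6,0],"yaw":-0.39,"jaw":100},{"delta_pos":[24.7,-19.6,0],"yaw":-0.39,"jaw":100},{"delta_pos":[24.7,-19.6,7],"yaw":-0.39,"jaw":100},{"delta_pos":[24.7,-19.6,7],"yaw":-0.39,"jaw":100}])

```text
clock: 11.55
eef_pos: [483.6, 323.2, 77.3]
tcp_rot: [-3.14, -0.0, 2.102]
contact_force: [-0.2, 0.2, -1.6]
opening: 0.997
grasp_force: 0.0
```

```bash
python3 - <<'E'
from h import *
for c in("top","side"): measure(c,["dish","plate","canister","cup"])
E
python3 go.py 486,323,-4,2.1
```

```text
top dish 0.86 col [ 42 105  57] uv [298. 160.] rect (624,4) 66x65 ang 1 circ (625,5) r34 mean [626.   4.  29.] n 105
top plate 0.97 col [174  98  28] uv [252. 151.] rect (652,139) 89x64 ang -11 circ (652,139) r51 mean [652. 138.   6.] n 788
top canister 0.83 col [59 58 39] uv [350. 170.] rect (600,-126) 67x66 ang -44 circ (600,-126) r34 mean [ 599. -126.   60.] n 581
top canister few 1 [453.  -3.   9.] [115  40  38]
side dish 0.77 col [ 48 103  59] uv [291. 217.] rect (627,5) 67x66 ang -39 circ (630,4) r36 mean [627.   6.  28.] n 140
side plate 0.85 col [216 116  62] uv [271. 258.] rect (655,136) 95x71 ang -10 circ (653,137) r55 mean [654. 140.   6.] n 752
side canister 0.41 col [36 36 35] uv [293. 172.] rect (622,-139) 34x11 ang 60 circ (622,-139) r17 mean [ 622. -140.   61.] n 29
side cup 0.84 col [138 120  52] uv [329. 326.] rect (487,322) 49x49 ang 34 circ (486,323) r26 mean [486. 323.  59.] n 139
t 12.05 pos [487.4 322.5  80.6] rot [ 3.14  -0.     2.099] F [-0.4 -0.4 -0. ] open 1.003 grasp 0 q1,q6 0.58 0.05
486,323,-4,2.1 -> [ 0.11 -0.09  8.46] yaw -0.001
```

Emit:
play_rows(steps=[{"delta_pos":[0,0,3],"yaw":0,"jaw":100},{"delta_pos":[0,0,6],"yaw":0,"jaw":100},{"delta_pos":[0,0,8.4],"yaw":0,"jaw":100},{"delta_pos":[0,0,8.4],"yaw":0,"jaw":100},{"delta_pos":[0,0,8.4],"yaw":0,"jaw":45},{"delta_pos":[0,0,8.4],"yaw":0,"jaw":45},{"delta_pos":[0,0,8.4],"yaw":0,"jaw":45},{"delta_pos":[0,0,8.4],"yaw":0,"jaw":45}])

```text
clock: 12.85
eef_pos: [487.5, 323.1, -2.7]
tcp_rot: [3.139, -0.0, 2.1]
contact_force: [-0.9, -1.3, 6.5]
opening: 0.587
grasp_force: 30.8
```

Emit:
play_rows(steps=[{"delta_pos":[0,0,0],"yaw":0,"jaw":45},{"delta_pos":[0,0,0],"yaw":0,"jaw":45},{"delta_pos":[0,0,-3],"yaw":0,"jaw":45},{"delta_pos":[0,0,-6],"yaw":0,"jaw":45},{"delta_pos":[0,0,-10],"yaw":0,"jaw":45},{"delta_pos":[0,0,-10],"yaw":0,"jaw":45},{"delta_pos":[0,0,-10],"yaw":0,"jaw":45},{"delta_pos":[0,0,-10],"yaw":0,"jaw":45}])

```text
clock: 13.65
eef_pos: [485.9, 322.1, 95.1]
tcp_rot: [-3.141, 0.0, 2.1]
contact_force: [0.2, 0.1, -1.6]
opening: 0.586
grasp_force: 31.8
```

```bash
python3 go.py 626,5,95,2.1; python3 tip.py
```

```text
t 13.65 pos [485.9 322.1  95.1] rot [-3.141  0.     2.1  ] F [ 0.2  0.1 -1.6] open 0.586 grasp 32 q1,q6 0.58 0.05
626,5,95,2.1 -> [-3.445e+01 -3.910e+00  1.000e-02] yaw -0.000
[485.9 322.1  95.1] [ 0.2  0.1 -1.6] 0.586
130 3 [453. 310. 133.] [458. 317. 139.]
140 10 [451. 308. 140.] [520. 342. 150.]
```

Emit:
play_rows(steps=[{"delta_pos":[-5,-0.6,0],"yaw":0,"jaw":45},{"delta_pos":[-10,-1.1,0],"yaw":0,"jaw":45},{"delta_pos":[-15,-1.7,0],"yaw":0,"jaw":45},{"delta_pos":[-20,-2.3,0],"yaw":0,"jaw":45},{"delta_pos":[-25,-2.8,0],"yaw":0,"jaw":45},{"delta_pos":[-30,-3.4,0],"yaw":0,"jaw":45},{"delta_pos":[-34.4,-3.9,0],"yaw":0,"jaw":45},{"delta_pos":[-34.4,-3.9,0],"yaw":0,"jaw":45}])

```text
clock: 14.5
eef_pos: [627.8, 0.7, 94.2]
tcp_rot: [-3.141, 0.001, 2.096]
contact_force: [0.3, 0.2, -1.1]
opening: 0.585
grasp_force: 31.8
```

```bash
python3 -c "
from h import *
p,d=measure('side',['cup','dish','canister'],{'cup':98})"; python3 go.py 626,5,40,2.1 626,5,0,2.1
```

```text
side cup 0.94 col [121 104  45] uv [285. 191.] rect (626,2) 51x45 ang 83 circ (628,2) r27 mean [623.   2. 155.] n 98
side dish 0.89 col [35 78 43] uv [291. 217.] rect (627,4) 70x64 ang -82 circ (629,5) r36 mean [627.   5.  28.] n 145
side canister 0.88 col [79 76 63] uv [308. 186.] rect (584,-114) 54x26 ang 59 circ (588,-116) r27 mean [ 583. -114.   60.] n 109
side canister few 0 [ 513. -305.   28.] [ 56  77 130]
t 14.70 pos [625.2   6.4  94.4] rot [-3.14e+00 -1.00e-03  2.10e+00] F [-1.3  0.6 -1. ] open 0.584 grasp 32 q1,q6 0.01 -0.52
626,5,40,2.1 -> [-0.16 -0.    5.44] yaw -0.000
626,5,0,2.1 -> [-0.16 -0.    9.44] yaw -0.000
```

Emit:
play_rows(steps=[{"delta_pos":[-0.1,0,2],"yaw":0,"jaw":45},{"delta_pos":[-0.1,0,4],"yaw":0,"jaw":45},{"delta_pos":[-0.1,0,6],"yaw":0,"jaw":45},{"delta_pos":[-0.1,0,7.5],"yaw":0,"jaw":45},{"delta_pos":[-0.1,0,8.5],"yaw":0,"jaw":45},{"delta_pos":[-0.1,0,9.2],"yaw":0,"jaw":45},{"delta_pos":[-0.1,0,9.3],"yaw":0,"jaw":45},{"delta_pos":[-0.1,0,9.3],"yaw":0,"jaw":45}])

```text
clock: 15.5
eef_pos: [627.2, 5.0, 2.8]
tcp_rot: [3.141, 0.0, 2.1]
contact_force: [0.6, -0.6, -1.0]
opening: 0.579
grasp_force: 31.8
```

```bash
python3 go.py; python3 -c "
from h import *
p,d=measure('side',['cup','dish'],{'cup':4})
cv2.imwrite('pics/s3.png',cv2.resize(p[150:270,230:380,::-1],(750,600)))"
```

```text
t 15.50 pos [627.2   5.    2.8] rot [3.141 0.    2.1  ] F [ 0.6 -0.6 -1. ] open 0.579 grasp 32 q1,q6 0.01 -0.52
side cup 0.59 col [123 106  42] uv [289. 215.] rect (625,5) 51x41 ang -80 circ (624,5) r26 mean [622.   9.  63.] n 84
side dish 0.51 col [43 77 45] uv [290. 222.] rect (619,20) 64x34 ang 32 circ (625,9) r32 mean [618.  27.  28.] n 63
```

View pics/s3.png

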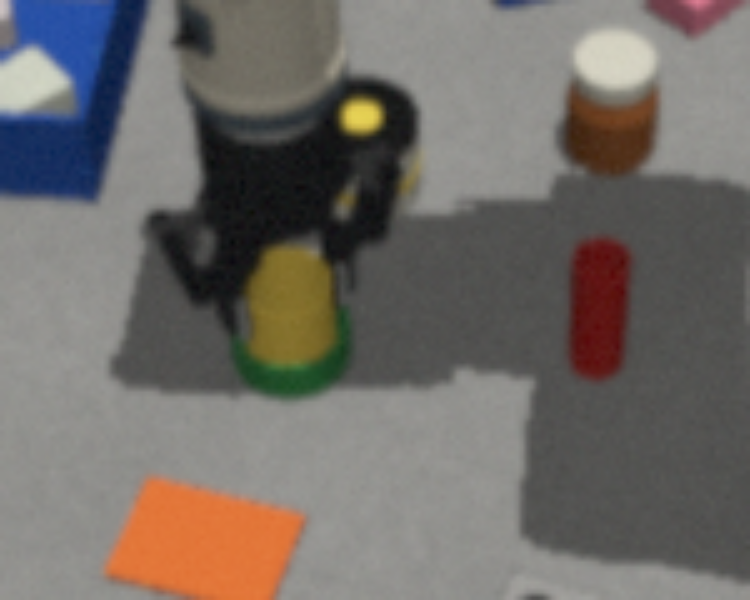

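The cup sits inside the dish at crop (290,320). Release it, lift, and move on to the tumbler.

Emit:
play_rows(steps=[{"delta_pos":[0,0,0.1],"yaw":0,"jaw":45},{"delta_pos":[0,0,0.1],"yaw":0,"jaw":85},{"delta_pos":[0,0,0.1],"yaw":0,"jaw":85},{"delta_pos":[0,0,0.1],"yaw":0,"jaw":85},{"delta_pos":[0,0,-2],"yaw":0,"jaw":85},{"delta_pos":[0,0,-6],"yaw":0,"jaw":85},{"delta_pos":[0,0,-10],"yaw":0,"jaw":85},{"delta_pos":[0,0,-13],"yaw":0,"jaw":85}])

```text
clock: 16.45
eef_pos: [627.5, 4.9, 135.0]
tcp_rot: [3.14, 0.001, 2.1]
contact_force: [0.7, -0.5, 0.7]
opening: 0.848
grasp_force: 0.0
```

```bash
python3 go.py 455,-6,125,1.57
```

```text
t 16.45 pos [627.5   4.9 135. ] rot [3.14e+00 1.00e-03 2.10e+00] F [ 0.7 -0.5  0.7] open 0.848 grasp 0 q1,q6 0.01 -0.52
455,-6,125,1.57 -> [  7.76 -15.44   1.  ] yaw 0.530
```

Emit:
play_rows(steps=[{"delta_pos":[7.8,-15.4,0],"yaw":0.53,"jaw":85},{"delta_pos":[7.8,-15.4,0],"yaw":0.53,"jaw":85},{"delta_pos":[7.8,-15.4,0],"yaw":0.53,"jaw":85},{"delta_pos":[7.8,-15.4,0],"yaw":0.53,"jaw":85},{"delta_pos":[7.8,-15.4,0],"yaw":0.53,"jaw":85},{"delta_pos":[7.8,-15.4,3],"yaw":0.53,"jaw":85},{"delta_pos":[7.8,-15.4,3],"yaw":0.53,"jaw":85},{"delta_pos":[7.8,-15.4,3],"yaw":0.53,"jaw":85}])

```text
clock: 17.25
eef_pos: [454.8, -5.4, 102.5]
tcp_rot: [-3.14, 0.0, 1.571]
contact_force: [0.7, 1.0, -0.8]
opening: 0.846
grasp_force: 0.0
```

```bash
python3 -c "
from h import *
measure('top',['cup','dish','tumbler'],{'cup':4})
measure('side',['cup','dish','tumbler'],{'cup':4})"; python3 go.py 455,-6,25,1.57
```

```text
top cup 0.52 col [131 128  27] uv [301. 159.] rect (624,7) 50x46 ang 1 circ (624,6) r25 mean [623.   7.  63.] n 73
top dish 0.78 col [54 85 46] uv [305. 171.] rect (622,4) 65x62 ang 86 circ (625,5) r34 mean [616.   1.  29.] n 82
side cup 0.72 col [138 122  51] uv [287. 211.] rect (626,5) 50x48 ang 58 circ (627,5) r27 mean [627.   6.  62.] n 110
side dish 0.66 col [67 95 60] uv [289. 225.] rect (625,15) 65x50 ang 10 circ (627,6) r34 mean [623.  22.  28.] n 108
t 17.65 pos [454.8  -5.4 102.8] rot [3.141 0.    1.57 ] F [-0.   0.8 -0.6] open 0.853 grasp 0 q1,q6 -0.02 -0.01
455,-6,25,1.57 -> [-0.06  0.02  7.78] yaw -0.000
```

Emit:
play_rows(steps=[{"delta_pos":[0,0,3],"yaw":0,"jaw":85},{"delta_pos":[0,0,6],"yaw":0,"jaw":85},{"delta_pos":[0,0,7.8],"yaw":0,"jaw":85},{"delta_pos":[0,0,7.8],"yaw":0,"jaw":85},{"delta_pos":[0,0,7.8],"yaw":0,"jaw":25},{"delta_pos":[0,0,7.8],"yaw":0,"jaw":25},{"delta_pos":[0,0,7.8],"yaw":0,"jaw":25},{"delta_pos":[0,0,7.8],"yaw":0,"jaw":25}])

```text
clock: 18.45
eef_pos: [455.7, -5.4, 25.6]
tcp_rot: [3.139, 0.0, 1.57]
contact_force: [-0.2, 0.4, 8.2]
opening: 0.36
grasp_force: 29.6
```

Emit:
play_rows(steps=[{"delta_pos":[0,0,0],"yaw":0,"jaw":25},{"delta_pos":[0,0,0],"yaw":0,"jaw":25},{"delta_pos":[0,0,-3],"yaw":0,"jaw":25},{"delta_pos":[0,0,-6],"yaw":0,"jaw":25},{"delta_pos":[0,0,-10],"yaw":0,"jaw":25},{"delta_pos":[0,0,-10],"yaw":0,"jaw":25},{"delta_pos":[0,0,-10],"yaw":0,"jaw":25},{"delta_pos":[0,0,-10],"yaw":0,"jaw":25}])

```text
clock: 19.25
eef_pos: [453.8, -5.4, 123.8]
tcp_rot: [-3.141, 0.0, 1.57]
contact_force: [-0.6, -0.5, -0.9]
opening: 0.362
grasp_force: 30.2
```

```bash
python3 go.py 626,6,125,1.57
```

```text
t 19.25 pos [453.8  -5.4 123.8] rot [-3.141  0.     1.57 ] F [-0.6 -0.5 -0.9] open 0.362 grasp 30 q1,q6 -0.02 -0.01
626,6,125,1.57 -> [ 1.16 17.22 -0.12] yaw -0.000
```

Emit:
play_rows(steps=[{"delta_pos":[0.3,4,0],"yaw":0,"jaw":25},{"delta_pos":[0.6,8,0],"yaw":0,"jaw":25},{"delta_pos":[0.9,12,0],"yaw":0,"jaw":25},{"delta_pos":[1.1,15.5,0],"yaw":0,"jaw":25},{"delta_pos":[1.1,17.1,0],"yaw":0,"jaw":25},{"delta_pos":[1.1,17.1,0],"yaw":0,"jaw":25},{"delta_pos":[1.1,17.1,0],"yaw":0,"jaw":25},{"delta_pos":[1.1,17.1,0],"yaw":0,"jaw":25}])

```text
clock: 20.05
eef_pos: [623.7, 5.3, 123.5]
tcp_rot: [-3.139, 0.0, 1.57]
contact_force: [-0.2, -0.7, -0.3]
opening: 0.363
grasp_force: 30.3
```

```bash
python3 -c "
from h import *
p,d=measure('side',['tumbler','cup'],{'tumbler':98,'cup':4})
m=(p[:,:,0]>p[:,:,1]*2)&(p[:,:,0]>60);P=cloud('side',d,m);P=P[(abs(P[:,0]-626)<30)&(abs(P[:,1]-6)<40)&(P[:,2]>70)]
for z in range(90,200,15):
  q=P[(P[:,2]>z)&(P[:,2]<z+15)]
  if len(q):print(z,len(q),q.min(0).round(),q.max(0).round())
"; python3 go.py 626,6,33,1.57
```

```text
side tumbler 0.58 col [91 25 22] uv [287. 188.] rect (624,4) 33x26 ang -82 circ (623,5) r17 mean [623.   7. 183.] n 62
side cup 0.67 col [127 110  44] uv [289. 215.] rect (626,7) 49x48 ang 12 circ (626,7) r26 mean [626.  12.  62.] n 80
90 4 [617.  15. 104.] [630.  19. 104.]
105 39 [609.   8. 105.] [635.  22. 120.]
120 37 [611.  10. 120.] [637.  21. 135.]
135 44 [610.   9. 135.] [636.  21. 150.]
150 47 [611.  -9. 151.] [637.  23. 165.]
165 77 [610. -11. 165.] [636.  23. 180.]
180 54 [610. -11. 180.] [640.  21. 189.]
195 1 [608.  16. 208.] [608.  16. 208.]
t 20.20 pos [624.7   5.4 124.5] rot [-3.141  0.     1.57 ] F [-0.2 -0.1  0.2] open 0.358 grasp 30 q1,q6 0.01 0.01
626,6,33,1.57 -> [0.06 0.13 9.15] yaw -0.000
```

Emit:
play_rows(steps=[{"delta_pos":[0.1,0.15,1.5],"yaw":0,"jaw":25},{"delta_pos":[0.1,0.15,3],"yaw":0,"jaw":25},{"delta_pos":[0.1,0.15,5],"yaw":0,"jaw":25},{"delta_pos":[0.1,0.15,6.5],"yaw":0,"jaw":25},{"delta_pos":[0.1,0.15,7.8],"yaw":0,"jaw":25},{"delta_pos":[0.1,0.15,8.8],"yaw":0,"jaw":25},{"delta_pos":[0.1,0.15,9.1],"yaw":0,"jaw":25},{"delta_pos":[0.1,0.15,9.1],"yaw":0,"jaw":25}])

```text
clock: 21.0
eef_pos: [627.3, 6.4, 33.6]
tcp_rot: [3.141, -0.0, 1.57]
contact_force: [-1.2, -0.6, 0.9]
opening: 0.359
grasp_force: 29.9
```

```bash
python3 go.py; python3 -c "
from h import *
p,d=measure('side',['cup','tumbler'],{'cup':4,'tumbler':8})
cv2.imwrite('pics/s4.png',cv2.resize(p[150:270,230:380,::-1],(750,600)))"
```

```text
t 21.00 pos [627.3   6.4  33.6] rot [ 3.141 -0.     1.57 ] F [-1.2 -0.6  0.9] open 0.359 grasp 30 q1,q6 0.01 0.01
side cup 0.53 col [118 103  41] uv [288. 217.] rect (624,24) 44x19 ang 8 circ (625,17) r22 mean [624.  24.  62.] n 47
side tumbler 0.65 col [91 29 21] uv [284. 205.] rect (628,7) 32x25 ang -82 circ (628,7) r16 mean [629.   9.  94.] n 48
```

View pics/s4.png

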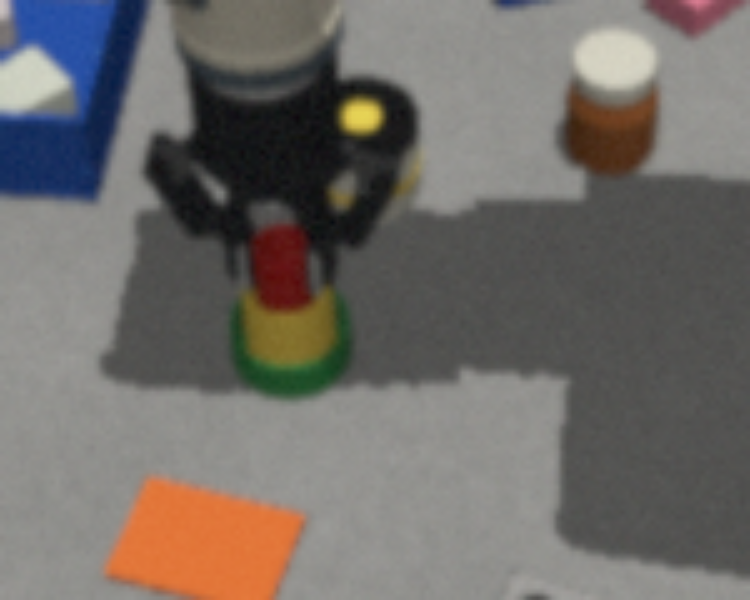

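The tumbler is inside the cup at crop (283,265). Release and lift.

Emit:
play_rows(steps=[{"delta_pos":[0,0,0.1],"yaw":0,"jaw":25},{"delta_pos":[0,0,0.1],"yaw":0,"jaw":65},{"delta_pos":[0,0,0.1],"yaw":0,"jaw":65},{"delta_pos":[0,0,0.1],"yaw":0,"jaw":65},{"delta_pos":[0,0,-2],"yaw":0,"jaw":65},{"delta_pos":[0,0,-6],"yaw":0,"jaw":65},{"delta_pos":[0,0,-10],"yaw":0,"jaw":65},{"delta_pos":[0,0,-12],"yaw":0,"jaw":65}])

```text
clock: 21.95
eef_pos: [628.6, 6.4, 156.9]
tcp_rot: [3.138, -0.0, 1.57]
contact_force: [0.5, 0.1, -0.0]
opening: 0.651
grasp_force: 0.0
```

```bash
python3 go.py 635,308,60,2.504
```

```text
t 21.95 pos [628.6   6.4 156.9] rot [ 3.138 -0.     1.57 ] F [ 0.5  0.1 -0. ] open 0.651 grasp 0 q1,q6 0.01 0.01
635,308,60,2.504 -> [30.16  0.61  9.69] yaw -0.934
```

Emit:
play_rows(steps=[{"delta_pos":[30.2,0.6,0],"yaw":-0.93,"jaw":85},{"delta_pos":[30.2,0.6,0],"yaw":-0.93,"jaw":85},{"delta_pos":[30.2,0.6,0],"yaw":-0.93,"jaw":85},{"delta_pos":[30.2,0.6,0],"yaw":-0.93,"jaw":85},{"delta_pos":[30.2,0.6,0],"yaw":-0.93,"jaw":85},{"delta_pos":[30.2,0.6,0],"yaw":-0.93,"jaw":85},{"delta_pos":[30.2,0.6,5],"yaw":-0.93,"jaw":85},{"delta_pos":[30.2,0.6,9.7],"yaw":-0.93,"jaw":85}])

```text
clock: 22.75
eef_pos: [634.1, 311.2, 56.4]
tcp_rot: [3.138, 0.002, 2.504]
contact_force: [0.3, -1.1, -1.9]
opening: 0.849
grasp_force: 0.0
```

```bash
python3 -c "
from h import *
measure('side',['brown','tumbler'],{'tumbler':8});measure('top',['tumbler','cup','dish'],{'cup':4,'tumbler':8})"; python3 go.py 635,308,-29,2.504
```

```text
side brown 0.56 col [65 49 43] uv [265. 317.] rect (637,308) 61x44 ang -37 circ (637,307) r37 mean [635. 309.  30.] n 448
top tumbler 0.49 col [100  29  13] uv [298. 158.] rect (625,6) 30x28 ang 15 circ (625,6) r16 mean [624.   5.  95.] n 47
top cup 0.70 col [119 106  23] uv [303. 163.] rect (616,-3) 47x26 ang -40 circ (621,4) r23 mean [613.  -5.  63.] n 42
top dish 0.58 col [ 52  75 129] uv [424. 207.] rect (510,-314) 59x43 ang 20 circ (509,-312) r34 mean [ 510. -314.   30.] n 390
top dish 0.48 col [48 91 46] uv [309. 164.] rect (616,1) 65x47 ang -64 circ (623,4) r33 mean [610.  -3.  30.] n 56
t 23.10 pos [635.5 308.9  59.7] rot [3.138e+00 2.000e-03 2.499e+00] F [ 0.1 -0.3  0.6] open 0.853 grasp 0 q1,q6 0.45 -0.48
635,308,-29,2.504 -> [-0.02 -0.1   8.87] yaw -0.005
```

Emit:
play_rows(steps=[{"delta_pos":[0,0,3],"yaw":0,"jaw":85},{"delta_pos":[0,0,6],"yaw":0,"jaw":85},{"delta_pos":[0,0,8],"yaw":0,"jaw":85},{"delta_pos":[0,0,8.8],"yaw":0,"jaw":85},{"delta_pos":[0,0,8.8],"yaw":0,"jaw":85},{"delta_pos":[0,0,8.8],"yaw":0,"jaw":40},{"delta_pos":[0,0,8.8],"yaw":0,"jaw":40},{"delta_pos":[0,0,8.8],"yaw":0,"jaw":40}])

```text
clock: 23.9
eef_pos: [634.8, 309.0, -29.5]
tcp_rot: [3.139, 0.001, 2.5]
contact_force: [-1.0, -1.4, 7.1]
opening: 0.513
grasp_force: 31.5
```

Emit:
play_rows(steps=[{"delta_pos":[0,0,0],"yaw":0,"jaw":40},{"delta_pos":[0,0,0],"yaw":0,"jaw":40},{"delta_pos":[0,0,0],"yaw":0,"jaw":40},{"delta_pos":[0,0,-2],"yaw":0,"jaw":40},{"delta_pos":[0,0,-5],"yaw":0,"jaw":40},{"delta_pos":[0,0,-6],"yaw":0,"jaw":40},{"delta_pos":[0,0,-6],"yaw":0,"jaw":40},{"delta_pos":[0,0,-6],"yaw":0,"jaw":40}])

```text
clock: 24.7
eef_pos: [633.0, 308.3, 28.0]
tcp_rot: [-3.141, -0.0, 2.5]
contact_force: [0.4, 0.4, -1.6]
opening: 0.513
grasp_force: 31.0
```

```bash
python3 go.py 653.5,138,31,2.939
```

```text
t 24.70 pos [633.  308.3  28. ] rot [-3.141 -0.     2.5  ] F [ 0.4  0.4 -1.6] open 0.513 grasp 31 q1,q6 0.45 -0.48
653.5,138,31,2.939 -> [-11.83 -12.41  -0.3 ] yaw -0.439
```

Emit:
play_rows(steps=[{"delta_pos":[-3,-3.2,-0.5],"yaw":-0.1,"jaw":40},{"delta_pos":[-6,-6.4,-0.5],"yaw":-0.2,"jaw":40},{"delta_pos":[-9,-9.6,-0.5],"yaw":-0.3,"jaw":40},{"delta_pos":[-11.7,-12.5,-0.5],"yaw":-0.44,"jaw":40},{"delta_pos":[-11.7,-12.5,-0.5],"yaw":-0.44,"jaw":40},{"delta_pos":[-11.7,-12.5,2],"yaw":-0.44,"jaw":40},{"delta_pos":[-11.7,-12.5,2],"yaw":-0.44,"jaw":40},{"delta_pos":[-11.7,-12.5,2],"yaw":-0.44,"jaw":40}])

```text
clock: 25.5
eef_pos: [651.0, 138.5, 7.2]
tcp_rot: [-3.141, -0.003, 2.939]
contact_force: [-0.4, 0.2, -0.4]
opening: 0.511
grasp_force: 31.0
```

```bash
python3 -c "
from h import *
measure('side',['brown','plate'],{'brown':38});measure('side',['brown','plate'],{'brown':38})"; python3 go.py 653.5,138,-22,2.939
```

```text
side brown 0.61 col [61 46 40] uv [274. 248.] rect (636,145) 45x24 ang 81 circ (634,146) r23 mean [635. 145.  67.] n 135
side plate 0.74 col [150  78  41] uv [275. 260.] rect (655,138) 93x67 ang -12 circ (654,139) r52 mean [649. 150.   6.] n 444
side brown 0.52 col [61 46 39] uv [274. 248.] rect (638,143) 44x25 ang 79 circ (637,143) r23 mean [636. 144.  68.] n 146
side plate 0.89 col [154  80  42] uv [274. 263.] rect (654,136) 91x69 ang -12 circ (654,141) r53 mean [648. 150.   6.] n 456
t 25.80 pos [652.6 138.7   9.2] rot [3.141e+00 1.000e-03 2.940e+00] F [ 0.7  1.3 -1.2] open 0.509 grasp 31 q1,q6 0.21 -1.16
653.5,138,-22,2.939 -> [-0.1  -0.05  3.12] yaw 0.001
```

Emit:
play_rows(steps=[{"delta_pos":[0,0,1],"yaw":0,"jaw":40},{"delta_pos":[0,0,2],"yaw":0,"jaw":40},{"delta_pos":[0,0,2.8],"yaw":0,"jaw":40},{"delta_pos":[0,0,3.2],"yaw":0,"jaw":40},{"delta_pos":[0,0,3.2],"yaw":0,"jaw":40},{"delta_pos":[0,0,3.2],"yaw":0,"jaw":80},{"delta_pos":[0,0,3.2],"yaw":0,"jaw":80},{"delta_pos":[0,0,3.2],"yaw":0,"jaw":80}])

```text
clock: 26.6
eef_pos: [652.2, 138.2, -23.8]
tcp_rot: [-3.142, -0.0, 2.94]
contact_force: [0.3, 0.3, -0.4]
opening: 0.801
grasp_force: 0.0
```

Emit:
play_rows(steps=[{"delta_pos":[0,0,0],"yaw":0,"jaw":80},{"delta_pos":[0,0,-2],"yaw":0,"jaw":80},{"delta_pos":[0,0,-5],"yaw":0,"jaw":80},{"delta_pos":[0,0,-9],"yaw":0,"jaw":80},{"delta_pos":[4,0,-13],"yaw":0,"jaw":80},{"delta_pos":[9,0,-16],"yaw":0,"jaw":80},{"delta_pos":[14,0,-17],"yaw":0,"jaw":80},{"delta_pos":[18,0,-17],"yaw":0,"jaw":80}])

```text
clock: 27.4
eef_pos: [480.0, 173.9, 148.0]
tcp_rot: [3.14, 0.003, 2.939]
contact_force: [0.4, 0.4, 0.2]
opening: 0.8
grasp_force: 0.0
```

```bash
python3 -c "
from h import *
for c in ('top','side','top','side'): p,d=measure(c,['brown','plate'],{'brown':6})
p,d=vision.grab_frame('top')
cv2.imwrite('pics/t5.png',cv2.resize(p[100:260,160:360,::-1],(750,600)))"; python3 go.py 511,-314,60,0.367
```

```text
top brown 0.60 col [78 53 40] uv [248. 151.] rect (651,138) 59x44 ang -11 circ (650,137) r33 mean [651. 137.  35.] n 386
top plate 0.67 col [159  92  33] uv [258. 156.] rect (652,139) 90x66 ang -11 circ (651,139) r53 mean [649. 134.   6.] n 344
side brown 0.60 col [84 54 42] uv [268. 255.] rect (654,138) 61x47 ang -10 circ (654,139) r35 mean [653. 140.  36.] n 357
top brown 0.84 col [81 54 38] uv [248. 144.] rect (652,138) 60x45 ang -12 circ (651,138) r35 mean [651. 137.  36.] n 399
top plate 0.69 col [153  89  33] uv [257. 155.] rect (653,137) 93x65 ang -12 circ (653,135) r53 mean [648. 130.   6.] n 367
side brown 0.62 col [82 54 42] uv [270. 252.] rect (654,137) 61x46 ang -13 circ (654,138) r35 mean [653. 140.  36.] n 358
side plate 0.72 col [200 110  62] uv [275. 266.] rect (655,136) 94x70 ang -10 circ (654,139) r53 mean [648. 152.   6.] n 337
t 28.05 pos [480.6 173.2 145.8] rot [-3.141 -0.     2.939] F [-0.6 -0.3 -0.2] open 0.796 grasp 0 q1,q6 0.34 -1.03
511,-314,60,0.367 -> [-12.77 -47.11   8.58] yaw 2.572
```

View pics/t5.png

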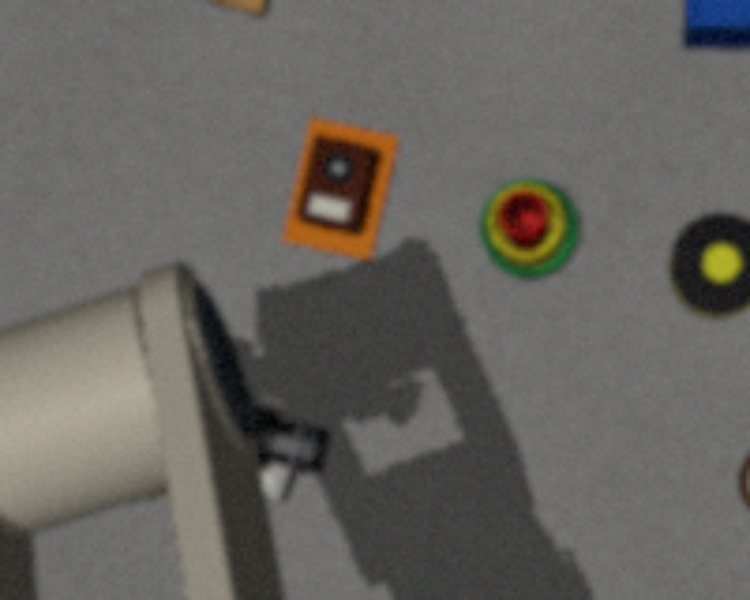

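Brown (340,185) is centred on the plate, and the nest (528,225) is concentric. Now the blue one.

Emit:
play_rows(steps=[{"delta_pos":[-12.8,-47.1,0],"yaw":2.57,"jaw":80},{"delta_pos":[-12.8,-47.1,0],"yaw":2.57,"jaw":80},{"delta_pos":[-12.8,-47.1,0],"yaw":2.57,"jaw":80},{"delta_pos":[-12.8,-47.1,0],"yaw":2.57,"jaw":80},{"delta_pos":[-12.8,-47.1,0],"yaw":2.57,"jaw":80},{"delta_pos":[-12.8,-47.1,0],"yaw":2.57,"jaw":80},{"delta_pos":[-12.8,-47.1,0],"yaw":2.57,"jaw":80},{"delta_pos":[-12.8,-47.1,0],"yaw":2.57,"jaw":80}])

```text
clock: 28.85
eef_pos: [505.6, -228.2, 146.1]
tcp_rot: [3.141, -0.0, 1.733]
contact_force: [-0.1, 0.4, -0.8]
opening: 0.801
grasp_force: 0.0
```

```bash
python3 go.py 511.5,-314,60,0.367
```

```text
t 28.85 pos [ 505.6 -228.2  146.1] rot [ 3.141 -0.     1.733] F [-0.1  0.4 -0.8] open 0.801 grasp 0 q1,q6 -0.43 -0.59
511.5,-314,60,0.367 -> [-8.57 -0.8   8.61] yaw 1.366
```

Emit:
play_rows(steps=[{"delta_pos":[-8.5,-0.8,0],"yaw":1.37,"jaw":80},{"delta_pos":[-8.5,-0.8,0],"yaw":1.37,"jaw":80},{"delta_pos":[-8.5,-0.8,0],"yaw":1.37,"jaw":80},{"delta_pos":[-8.5,-0.8,0],"yaw":1.37,"jaw":80},{"delta_pos":[-8.5,-0.8,0],"yaw":1.37,"jaw":80},{"delta_pos":[-8.5,-0.8,0],"yaw":1.37,"jaw":80},{"delta_pos":[-8.5,-0.8,0],"yaw":1.37,"jaw":80},{"delta_pos":[-8.5,-0.8,4],"yaw":1.37,"jaw":80}])

```text
clock: 29.65
eef_pos: [515.8, -313.4, 110.2]
tcp_rot: [3.133, -0.004, 0.533]
contact_force: [1.4, 0.5, -0.5]
opening: 0.796
grasp_force: 0.0
```

```bash
python3 -c "
from h import *
measure('side',['blue']);measure('side',['spare'])"; python3 go.py 511.5,-314,40,0.367
```

```text
side blue 0.79 col [155  98 109] uv [332. 119.] rect (534,-424) 63x47 ang -41 circ (531,-424) r37 mean [ 536. -420.   30.] n 153
side blue 0.68 col [124  80  88] uv [367. 146.] rect (403,-302) 65x47 ang 53 circ (403,-302) r35 mean [ 404. -300.   30.] n 204
side blue 0.54 col [36 53 95] uv [336. 144.] rect (513,-313) 61x45 ang 22 circ (512,-312) r34 mean [ 512. -310.   30.] n 179
side spare 0.74 col [81 53 42] uv [267. 253.] rect (654,139) 63x48 ang -16 circ (654,140) r35 mean [653. 142.  34.] n 338
side spare 0.57 col [134 133 129] uv [342. 274.] rect (468,183) 60x46 ang -15 circ (468,182) r36 mean [468. 185.  30.] n 391
t 29.85 pos [ 511.4 -310.6  105.7] rot [-3.139e+00  1.000e-03  5.440e-01] F [-0.6 -0.4  0.6] open 0.803 grasp 0 q1,q6 -0.55 0.48
511.5,-314,40,0.367 -> [-0.17  0.29  6.57] yaw 0.177
```

Emit:
play_rows(steps=[{"delta_pos":[-0.15,0.3,0],"yaw":0.09,"jaw":80},{"delta_pos":[-0.15,0.3,0],"yaw":0.175,"jaw":80},{"delta_pos":[-0.15,0.3,3],"yaw":0.175,"jaw":80},{"delta_pos":[-0.15,0.3,6],"yaw":0.175,"jaw":80},{"delta_pos":[-0.15,0.3,8.5],"yaw":0.175,"jaw":80},{"delta_pos":[-0.15,0.3,8.5],"yaw":0.175,"jaw":80},{"delta_pos":[-0.15,0.3,8.5],"yaw":0.175,"jaw":80},{"delta_pos":[-0.15,0.3,8.5],"yaw":0.175,"jaw":80}])

```text
clock: 30.65
eef_pos: [513.7, -315.1, 23.2]
tcp_rot: [3.139, -0.002, 0.366]
contact_force: [-0.5, -1.0, 0.7]
opening: 0.801
grasp_force: 0.0
```

```bash
python3 go.py 511.5,-314,-29,0.367
```

```text
t 30.65 pos [ 513.7 -315.1   23.2] rot [ 3.139e+00 -2.000e-03  3.660e-01] F [-0.5 -1.   0.7] open 0.801 grasp 0 q1,q6 -0.55 0.65
511.5,-314,-29,0.367 -> [-0.17 -0.19  5.22] yaw -0.001
```

Emit:
play_rows(steps=[{"delta_pos":[-0.1,-0.1,2],"yaw":0,"jaw":80},{"delta_pos":[-0.1,-0.1,4],"yaw":0,"jaw":80},{"delta_pos":[-0.1,-0.1,5.2],"yaw":0,"jaw":80},{"delta_pos":[-0.1,-0.1,5.2],"yaw":0,"jaw":80},{"delta_pos":[-0.1,-0.1,5.2],"yaw":0,"jaw":80},{"delta_pos":[-0.1,-0.1,5.2],"yaw":0,"jaw":40},{"delta_pos":[-0.1,-0.1,5.2],"yaw":0,"jaw":40},{"delta_pos":[-0.1,-0.1,5.2],"yaw":0,"jaw":40}])

```text
clock: 31.45
eef_pos: [512.0, -314.3, -29.6]
tcp_rot: [3.14, -0.001, 0.365]
contact_force: [-0.2, -0.4, 7.1]
opening: 0.508
grasp_force: 31.6
```

Emit:
play_rows(steps=[{"delta_pos":[0,0,0],"yaw":0,"jaw":40},{"delta_pos":[0,0,0],"yaw":0,"jaw":40},{"delta_pos":[0,0,0],"yaw":0,"jaw":40},{"delta_pos":[0,0,-3],"yaw":0,"jaw":40},{"delta_pos":[0,0,-7],"yaw":0,"jaw":40},{"delta_pos":[0,0,-11],"yaw":0,"jaw":40},{"delta_pos":[0,0,-15],"yaw":0,"jaw":40},{"delta_pos":[0,0,-16],"yaw":0,"jaw":40}])

```text
clock: 32.25
eef_pos: [513.4, -315.1, 134.1]
tcp_rot: [3.136, -0.004, 0.365]
contact_force: [0.0, -0.6, -1.1]
opening: 0.511
grasp_force: 31.3
```

```bash
python3 go.py 653,138,130,-0.204
```

```text
t 32.25 pos [ 513.4 -315.1  134.1] rot [ 3.136 -0.004  0.365] F [ 0.  -0.6 -1.1] open 0.511 grasp 31 q1,q6 -0.55 0.65
653,138,130,-0.204 -> [ 29.21 -37.34   0.41] yaw 0.569
```

Emit:
play_rows(steps=[{"delta_pos":[3,-3.7,0],"yaw":0.07,"jaw":40},{"delta_pos":[6,-7.5,0],"yaw":0.14,"jaw":40},{"delta_pos":[9,-11.3,0],"yaw":0.21,"jaw":40},{"delta_pos":[12,-15,0],"yaw":0.28,"jaw":40},{"delta_pos":[15,-19,0],"yaw":0.35,"jaw":40},{"delta_pos":[18,-23,0],"yaw":0.42,"jaw":40},{"delta_pos":[21,-27,0],"yaw":0.49,"jaw":40},{"delta_pos":[24,-31,0],"yaw":0.569,"jaw":40}])

```text
clock: 33.05
eef_pos: [624.4, 63.6, 128.4]
tcp_rot: [3.141, 0.001, -0.207]
contact_force: [0.4, -1.0, -0.1]
opening: 0.511
grasp_force: 31.3
```

```bash
python3 go.py 653,138,25,-0.204
```

```text
t 33.05 pos [624.4  63.6 128.4] rot [ 3.141e+00  1.000e-03 -2.070e-01] F [ 0.4 -1.  -0.1] open 0.511 grasp 31 q1,q6 0.10 1.88
653,138,25,-0.204 -> [ 1.27 -7.87 10.34] yaw -0.003
```

Emit:
play_rows(steps=[{"delta_pos":[0.6,-4,0],"yaw":0,"jaw":40},{"delta_pos":[1.2,-7.7,0],"yaw":0,"jaw":40},{"delta_pos":[1.2,-7.7,3],"yaw":0,"jaw":40},{"delta_pos":[1.2,-7.7,6],"yaw":0,"jaw":40},{"delta_pos":[1.2,-7.7,9],"yaw":0,"jaw":40},{"delta_pos":[1.2,-7.7,10.3],"yaw":0,"jaw":40},{"delta_pos":[1.2,-7.7,10.3],"yaw":0,"jaw":40},{"delta_pos":[1.2,-7.7,10.3],"yaw":0,"jaw":40}])

```text
clock: 33.85
eef_pos: [652.5, 134.5, 26.8]
tcp_rot: [-3.141, -0.0, -0.204]
contact_force: [0.0, -0.8, 0.0]
opening: 0.508
grasp_force: 31.2
```

```bash
python3 -c "
from h import *
p,d=measure('side',['blue','brown','plate'],{'blue':54,'brown':6})
cv2.imwrite('pics/s6.png',cv2.resize(p[200:300,220:345,::-1],(750,600)))"; python3 go.py 653,138,7,-0.204
```

```text
side blue few 0 [ 405. -294.   28.] [165 106 118]
side blue 0.48 col [44 59 96] uv [276. 243.] rect (636,138) 47x28 ang 79 circ (633,138) r25 mean [634. 139.  86.] n 176
side brown 0.70 col [58 30 20] uv [270. 258.] rect (654,141) 61x42 ang -7 circ (653,140) r35 mean [651. 151.  35.] n 175
side plate 0.89 col [169  91  49] uv [280. 263.] rect (654,136) 90x69 ang -10 circ (653,140) r52 mean [643. 153.   6.] n 292
t 34.05 pos [653.1 134.6  27.7] rot [-3.141e+00 -2.000e-03 -2.040e-01] F [ 0.5 -0.7 -1.7] open 0.512 grasp 31 q1,q6 0.20 1.98
653,138,7,-0.204 -> [-0.08 -0.33  2.07] yaw -0.000
```

View pics/s6.png

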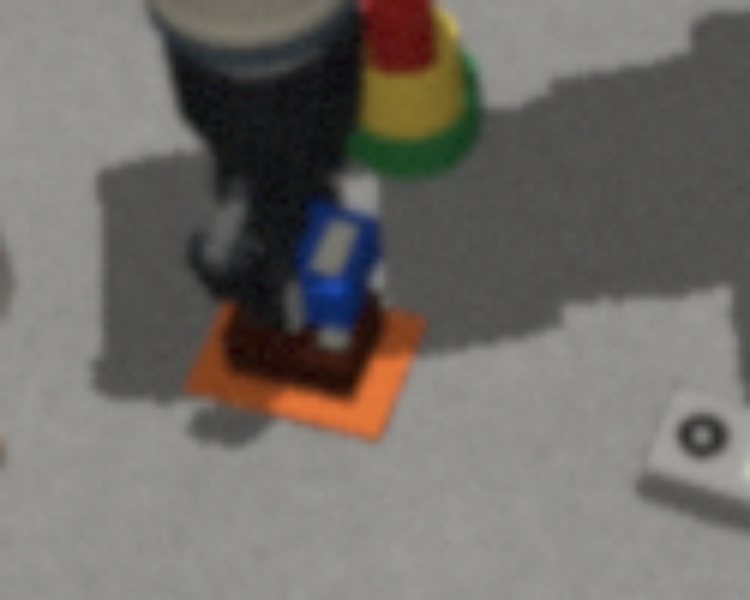

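Blue is held about 20 mm above brown and 3 mm short in y. I'll correct that, lower and release.

Emit:
play_rows(steps=[{"delta_pos":[-0.05,-0.35,0],"yaw":0,"jaw":40},{"delta_pos":[-0.05,-0.35,0],"yaw":0,"jaw":40},{"delta_pos":[-0.05,-0.35,0],"yaw":0,"jaw":40},{"delta_pos":[-0.05,-0.35,0.7],"yaw":0,"jaw":40},{"delta_pos":[-0.05,-0.35,1.4],"yaw":0,"jaw":40},{"delta_pos":[-0.05,-0.35,1.9],"yaw":0,"jaw":40},{"delta_pos":[-0.05,-0.35,2.0],"yaw":0,"jaw":40},{"delta_pos":[-0.05,-0.35,2.0],"yaw":0,"jaw":40}])

```text
clock: 34.85
eef_pos: [651.7, 137.9, 6.2]
tcp_rot: [3.141, 0.001, -0.204]
contact_force: [-4.4, -0.6, 7.1]
opening: 0.508
grasp_force: 32.4
```

```bash
python3 go.py 652.8,138,6.5,-0.204
```

```text
t 34.85 pos [651.7 137.9   6.2] rot [ 3.141e+00  1.000e-03 -2.040e-01] F [-4.4 -0.6  7.1] open 0.508 grasp 32 q1,q6 0.21 1.98
652.8,138,6.5,-0.204 -> [ 0.1  -0.03 -0.03] yaw -0.000
```

Contact at 7 N. Release, lift and move clear.

Emit:
play_rows(steps=[{"delta_pos":[0,0,0],"yaw":0,"jaw":75},{"delta_pos":[0,0,0],"yaw":0,"jaw":75},{"delta_pos":[0,0,0],"yaw":0,"jaw":75},{"delta_pos":[0,0,0],"yaw":0,"jaw":75},{"delta_pos":[0,0,-2],"yaw":0,"jaw":75},{"delta_pos":[0,0,-5],"yaw":0,"jaw":75},{"delta_pos":[0,0,-9],"yaw":0,"jaw":75},{"delta_pos":[0,0,-13],"yaw":0,"jaw":75}])

```text
clock: 35.65
eef_pos: [651.8, 137.9, 137.0]
tcp_rot: [3.141, 0.001, -0.204]
contact_force: [0.5, -0.4, 1.0]
opening: 0.75
grasp_force: 0.0
```

Emit:
play_rows(steps=[{"delta_pos":[0,0,-3],"yaw":0,"jaw":75},{"delta_pos":[-5,-4,-3],"yaw":0,"jaw":75},{"delta_pos":[-10,-8,-3],"yaw":0,"jaw":75},{"delta_pos":[-14,-12,-3],"yaw":0,"jaw":75},{"delta_pos":[-18,-16,-3],"yaw":0,"jaw":75},{"delta_pos":[-22,-19,-3],"yaw":0,"jaw":75},{"delta_pos":[-22,-20,-3],"yaw":0,"jaw":75},{"delta_pos":[-22,-20,-3],"yaw":0,"jaw":75}])

```text
clock: 36.45
eef_pos: [474.6, 382.9, 166.3]
tcp_rot: [-3.14, 0.001, -0.2]
contact_force: [1.4, -1.2, -0.3]
opening: 0.75
grasp_force: 0.0
```

```bash
python3 -c "
from h import *
B={'blue':36,'brown':6,'cup':4,'tumbler':8}
for c in ('top','side'): p,d=measure(c,['blue','plate','spare','jar','dish','tumbler'],B)
p,d=vision.grab_frame('top')
cv2.imwrite('pics/t7.png',cv2.resize(p[100:260,160:400,::-1],(800,534)))
p,d=vision.grab_frame('side')
cv2.imwrite('pics/s7.png',cv2.resize(p[180:300,220:380,::-1],(800,600)))"; python3 go.py
```

```text
top blue few 0 [ 402. -301.   29.] [145 101 113]
top blue few 0 [ 532. -422.   29.] [140  94 106]
top blue 0.64 col [ 52  71 125] uv [247. 149.] rect (650,138) 61x44 ang -11 circ (649,138) r34 mean [649. 138.  66.] n 417
top plate 0.76 col [147  85  38] uv [255. 161.] rect (651,137) 92x64 ang -13 circ (650,139) r54 mean [644. 130.   6.] n 342
top spare 0.61 col [78 77 76] uv [231. 220.] rect (466,183) 60x45 ang -15 circ (466,182) r34 mean [466. 182.  30.] n 402
top spare few 0 [634. 124.   6.] [153  87  34]
top jar 0.61 col [158 157 145] uv [368. 228.] rect (454,-171) 47x45 ang 1 circ (454,-171) r24 mean [ 454. -171.   75.] n 296
top dish 0.62 col [47 87 48] uv [305. 172.] rect (609,-4) 64x31 ang -59 circ (621,4) r32 mean [604.  -4.  29.] n 44
top tumbler 0.56 col [98 29 13] uv [298. 158.] rect (625,5) 30x29 ang 2 circ (625,6) r16 mean [625.   6.  95.] n 52
top tumbler few 0 [648. 137.  65.] [ 52  71 124]
side blue 0.98 col [ 51  73 130] uv [269. 248.] rect (650,137) 59x48 ang -10 circ (651,138) r36 mean [650. 140.  66.] n 369
side blue few 0 [ 544. -422.   29.] [169 116 124]
side plate 0.66 col [204 110  61] uv [273. 265.] rect (654,139) 90x64 ang -11 circ (655,140) r52 mean [647. 154.   6.] n 300
side jar 0.60 col [111  87  68] uv [358. 174.] rect (444,-154) 26x3 ang 39 circ (444,-155) r13 mean [ 443. -155.   71.] n 16
side jar few 0 [634. 156.   6.] [216 113  57]
side dish 0.52 col [51 88 53] uv [292. 225.] rect (624,16) 62x45 ang 9 circ (626,8) r33 mean [621.  26.  28.] n 73
side tumbler 0.75 col [110  36  26] uv [284. 205.] rect (630,9) 32x24 ang -47 circ (628,7) r16 mean [630.  10.  93.] n 49
side tumbler few 0 [622.  22.  48.] [135 118  49]
t 37.25 pos [477.4 378.4 166.2] rot [-3.142  0.    -0.204] F [-0.1 -0.  -0.7] open 0.747 grasp 0 q1,q6 0.67 2.44
```

View pics/t7.png

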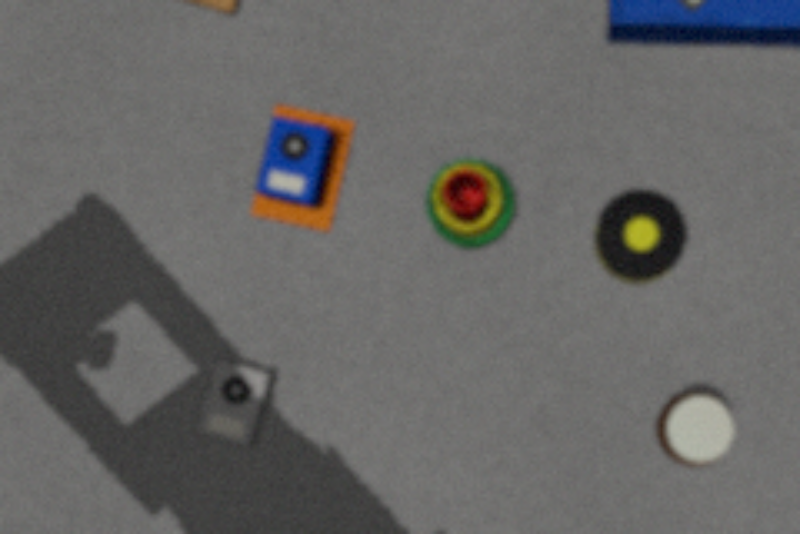

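View pics/s7.png

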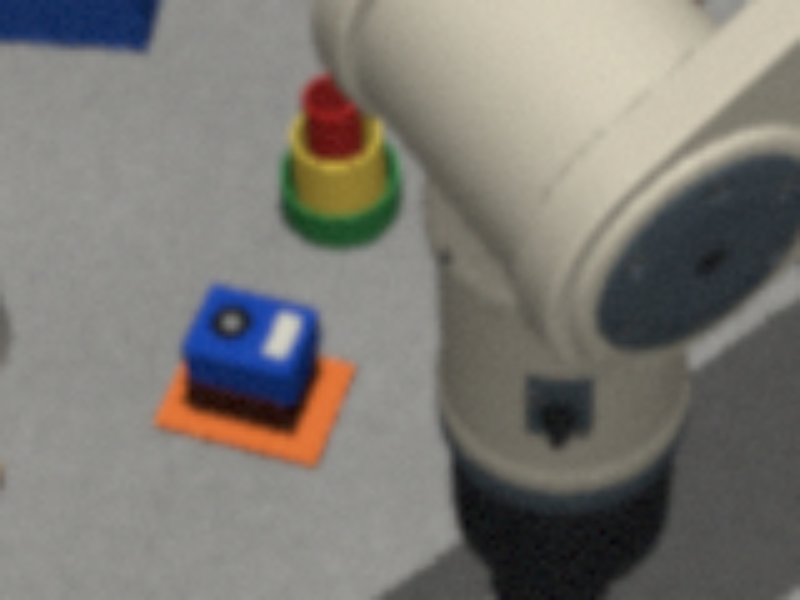

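Nest and stack both stand. Blue may sit 2–3 mm off brown in x, so I'll average a few frames before deciding.

Run:
```python
from h import *
for cam in("top","side"):
    A=[]
    for i in range(6):
        p,d=vision.grab_frame(cam);P=cloud(cam,d,np.ones(d.shape,bool))
        k=(abs(P[:,0]-652)<55)&(abs(P[:,1]-138)<50);P=P[k]
        row=[]
        for z,w in((66,5),(6,4)):
            S=P[abs(P[:,2]-z)<w];row+=list(cv2.minAreaRect(S[:,:2].astype(np.float32))[0])+[cv2.minAreaRect(S[:,:2].astype(np.float32))[2]]
        S=P[(P[:,2]>12)&(P[:,2]<32)];row+=[S[:,0].min(),S[:,0].max()] if len(S) else [0,0]
        S=P[(P[:,2]>40)&(P[:,2]<60)];row+=[S[:,0].min(),S[:,0].max()] if len(S) else [0,0]
        A.append(row)
    print(cam,"blue xya, plate xya, brown side x-range, blue side x-range",np.round(np.median(A,0),1))
```

```text
top blue xya, plate xya, brown side x-range, blue side x-range [649.4 138.   77.3 651.6 138.    0.8 612.8 690.6 616.6 672.8]
side blue xya, plate xya, brown side x-range, blue side x-range [651.5 138.   78.7 651.9 138.3   1.  621.5 687.1 619.3 683.9]
```

Blue is about 2.5 mm short in x and square in angle, so one gentle regrasp will mend it.

```bash
python3 go.py 651,138,137,-0.204
```

```text
t 37.85 pos [477.4 378.5 166.2] rot [-3.142 -0.    -0.204] F [ 0.4 -0.3 -0.3] open 0.748 grasp 0 q1,q6 0.67 2.44
651,138,137,-0.204 -> [21.88 20.03  2.92] yaw -0.000
```

Emit:
play_rows(steps=[{"delta_pos":[4.4,4,0],"yaw":0,"jaw":80},{"delta_pos":[8.8,8,0],"yaw":0,"jaw":80},{"delta_pos":[13.2,12,0],"yaw":0,"jaw":80},{"delta_pos":[17.6,16,0],"yaw":0,"jaw":80},{"delta_pos":[21.9,20,0],"yaw":0,"jaw":80},{"delta_pos":[21.9,20,3],"yaw":0,"jaw":80},{"delta_pos":[21.9,20,6],"yaw":0,"jaw":80},{"delta_pos":[21.9,20,8],"yaw":0,"jaw":80}])

```text
clock: 38.65
eef_pos: [651.2, 136.0, 83.8]
tcp_rot: [3.141, 0.002, -0.207]
contact_force: [-0.8, 0.9, -0.1]
opening: 0.803
grasp_force: 0.0
```

Emit:
play_rows(steps=[{"delta_pos":[0,0,0],"yaw":0,"jaw":80},{"delta_pos":[0,0,0],"yaw":0,"jaw":80},{"delta_pos":[0,0,0],"yaw":0,"jaw":80},{"delta_pos":[0,0,0],"yaw":0,"jaw":80},{"delta_pos":[0,0,0],"yaw":0,"jaw":80},{"delta_pos":[0,0,0],"yaw":0,"jaw":80},{"delta_pos":[0,0,0],"yaw":0,"jaw":80},{"delta_pos":[0,0,0],"yaw":0,"jaw":80}])

```text
clock: 39.45
eef_pos: [651.3, 138.3, 86.2]
tcp_rot: [-3.142, -0.0, -0.204]
contact_force: [-1.0, -0.3, 0.5]
opening: 0.805
grasp_force: 0.0
```

```bash
python3 go.py 651.5,138,8,-0.204
```

```text
t 39.45 pos [651.3 138.3  86.2] rot [-3.142 -0.    -0.204] F [-1.  -0.3  0.5] open 0.805 grasp 0 q1,q6 0.21 1.98
651.5,138,8,-0.204 -> [0.02 0.02 7.82] yaw -0.000
```

Emit:
play_rows(steps=[{"delta_pos":[0,0,3],"yaw":0,"jaw":80},{"delta_pos":[0,0,5.5],"yaw":0,"jaw":80},{"delta_pos":[0,0,7],"yaw":0,"jaw":80},{"delta_pos":[0,0,7.7],"yaw":0,"jaw":80},{"delta_pos":[0,0,7.7],"yaw":0,"jaw":80},{"delta_pos":[0,0,7.7],"yaw":0,"jaw":80},{"delta_pos":[0,0,7.7],"yaw":0,"jaw":40},{"delta_pos":[0,0,7.7],"yaw":0,"jaw":40}])

```text
clock: 40.25
eef_pos: [652.2, 138.4, 10.4]
tcp_rot: [-3.141, -0.002, -0.204]
contact_force: [-0.5, 0.1, -0.1]
opening: 0.511
grasp_force: 31.3
```

Emit:
play_rows(steps=[{"delta_pos":[0,0,0],"yaw":0,"jaw":40},{"delta_pos":[0,0,0],"yaw":0,"jaw":40},{"delta_pos":[0,0,-0.2],"yaw":0,"jaw":40},{"delta_pos":[0,0,-0.4],"yaw":0,"jaw":40},{"delta_pos":[0.25,0,-0.4],"yaw":0,"jaw":40},{"delta_pos":[0.25,0,-0.4],"yaw":0,"jaw":40},{"delta_pos":[0.25,0,-0.4],"yaw":0,"jaw":40},{"delta_pos":[0.25,0,-0.4],"yaw":0,"jaw":40}])

```text
clock: 41.05
eef_pos: [653.6, 137.7, 12.9]
tcp_rot: [3.141, 0.0, -0.204]
contact_force: [0.2, 0.5, -1.2]
opening: 0.513
grasp_force: 31.3
```

```bash
python3 go.py
```

```text
t 41.05 pos [653.6 137.7  12.9] rot [ 3.141  0.    -0.204] F [ 0.2  0.5 -1.2] open 0.513 grasp 31 q1,q6 0.21 1.98
```

Emit:
play_rows(steps=[{"delta_pos":[0,0,0.2],"yaw":0,"jaw":40},{"delta_pos":[0,0,0.4],"yaw":0,"jaw":40},{"delta_pos":[0,0,0.45],"yaw":0,"jaw":40},{"delta_pos":[0,0,0.45],"yaw":0,"jaw":40},{"delta_pos":[0,0,0.45],"yaw":0,"jaw":40},{"delta_pos":[0,0,0.45],"yaw":0,"jaw":75},{"delta_pos":[0,0,0.45],"yaw":0,"jaw":75},{"delta_pos":[0,0,0.45],"yaw":0,"jaw":75}])

```text
clock: 41.85
eef_pos: [653.7, 137.7, 8.4]
tcp_rot: [3.142, 0.0, -0.204]
contact_force: [-0.7, -1.2, -0.4]
opening: 0.749
grasp_force: 0.0
```

Emit:
play_rows(steps=[{"delta_pos":[0,0,0],"yaw":0,"jaw":75},{"delta_pos":[0,0,-3],"yaw":0,"jaw":75},{"delta_pos":[0,0,-7],"yaw":0,"jaw":75},{"delta_pos":[0,0,-11],"yaw":0,"jaw":75},{"delta_pos":[0,0,-15],"yaw":0,"jaw":75},{"delta_pos":[-4,-4,-16],"yaw":0,"jaw":75},{"delta_pos":[-8,-8,-16],"yaw":0,"jaw":75},{"delta_pos":[-12,-12,-16],"yaw":0,"jaw":75}])

```text
clock: 42.65
eef_pos: [571.3, 263.5, 169.3]
tcp_rot: [-3.141, -0.001, -0.205]
contact_force: [0.2, 0.4, 0.0]
opening: 0.749
grasp_force: 0.0
```

Emit:
play_rows(steps=[{"delta_pos":[-4,-4,0],"yaw":0,"jaw":75},{"delta_pos":[-8,-8,0],"yaw":0,"jaw":75},{"delta_pos":[-10,-8,0],"yaw":0,"jaw":75},{"delta_pos":[-10,-8,0],"yaw":0,"jaw":75},{"delta_pos":[-10,-8,0],"yaw":0,"jaw":75},{"delta_pos":[-10,-8,0],"yaw":0,"jaw":75},{"delta_pos":[-10,-8,0],"yaw":0,"jaw":75},{"delta_pos":[-10,-8,0],"yaw":0,"jaw":75}])

```text
clock: 43.45
eef_pos: [490.9, 360.3, 168.5]
tcp_rot: [3.142, -0.0, -0.206]
contact_force: [0.8, -0.2, 0.4]
opening: 0.748
grasp_force: 0.0
```

```bash
python3 - <<'E'
from h import *
for cam in("top","side"):
    A=[]
    for i in range(5):
        p,d=vision.grab_frame(cam);P=cloud(cam,d,np.ones(d.shape,bool))
        k=(abs(P[:,0]-652)<55)&(abs(P[:,1]-138)<50);P=P[k];row=[]
        S=P[abs(P[:,2]-66)<5];row+=list(cv2.minAreaRect(S[:,:2].astype(np.float32))[0])+[cv2.minAreaRect(S[:,:2].astype(np.float32))[2]]
        for a in(12,40):
            S=P[(P[:,2]>a)&(P[:,2]<a+20)];row+=[S[:,0].min(),S[:,0].max()]
        A.append(row)
    print(cam,np.round(np.median(A,0),1))
cv2.imwrite('pics/s8.png',cv2.resize(p[180:300,220:380,::-1],(800,600)))
E
python3 go.py
```

```text
top [651.3 138.   78.  616.4 690.9 618.3 675.1]
side [653.6 138.5  78.  621.3 687.3 620.6 686.2]
t 43.95 pos [490.1 361.1 168.6] rot [-3.142  0.    -0.204] F [-0.8  0.9  0.5] open 0.751 grasp 0 q1,q6 0.63 2.41
```

View pics/s8.png

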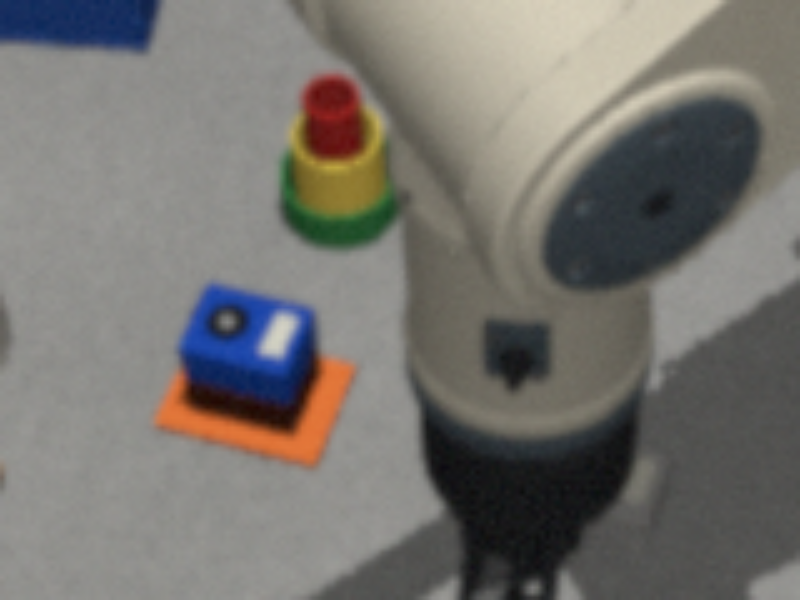

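The blue block is now squarely on brown, centred at crop (248,345). The nest stands at (335,165) and the arm is clear.

```bash
python3 -c "
from rig import r
print(r.sign_off())"
```

```text
the job is handed in; nothing more can be done
None
```

The job is handed in with everything placed as asked: the dish midway with the cup and tumbler nested in it, brown centred on the plate with blue squarely on top, and the spare and jar left where they were; no verdict came back.

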